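# Griddle off, cakes to the empty plates

### The job

Some of the four plates already have a griddle cake. Switch the griddle off by sliding its lever fully home to the off end on the robot's right, and with the turner slide under the cakes on the griddle and lay one flat in the middle of each plate that is still empty, touching no cake with the fingers. Leave spare cakes lying on the griddle and served ones on their plates, put the turner back flat on its cork mat, and do not disturb the cup, jar and tongs.

Things in the scene. Friction and masses are not known exactly. Their poses are not given: they have to be found in the camera images.
- cake1: firm round flat griddle cake, 75 mm across, 13 mm thick, 50 g, lower rim bevelled (underside 62 mm across, full width from 5 mm up); origin at the centre of its underside, z up. One of three side by side on the griddle, near its far (+x) rim. Pushed, it slides along the pan (friction about 0.6) and climbs onto the blade once the rim stops it.
- cake2: firm round flat griddle cake, 75 mm across, 13 mm thick, 50 g, lower rim bevelled (underside 62 mm across, full width from 5 mm up); origin at the centre of its underside, z up. One of three side by side on the griddle, near its far (+x) rim. Pushed, it slides along the pan (friction about 0.6) and climbs onto the blade once the rim stops it.
- cake3: firm round flat griddle cake, 75 mm across, 13 mm thick, 50 g, lower rim bevelled (underside 62 mm across, full width from 5 mm up); origin at the centre of its underside, z up. One of three side by side on the griddle, near its far (+x) rim. Pushed, it slides along the pan (friction about 0.6) and climbs onto the blade once the rim stops it.
- served_a: firm round flat griddle cake, 75 mm across, 13 mm thick, 50 g, lower rim bevelled (underside 62 mm across, full width from 5 mm up); origin at the centre of its underside, z up. Already served: lies on plate_a from the start; absent (None) if that plate starts empty.
- served_b: firm round flat griddle cake, 75 mm across, 13 mm thick, 50 g, lower rim bevelled (underside 62 mm across, full width from 5 mm up); origin at the centre of its underside, z up. Already served: lies on plate_b from the start; absent (None) if that plate starts empty.
- served_c: firm round flat griddle cake, 75 mm across, 13 mm thick, 50 g, lower rim bevelled (underside 62 mm across, full width from 5 mm up); origin at the centre of its underside, z up. Already served: lies on plate_c from the start; absent (None) if that plate starts empty.
- served_d: firm round flat griddle cake, 75 mm across, 13 mm thick, 50 g, lower rim bevelled (underside 62 mm across, full width from 5 mm up); origin at the centre of its underside, z up. Already served: lies on plate_d from the start; absent (None) if that plate starts empty.
- plate_a: one of four alike loose white plates, 280 g, 132 mm across at the rim, rim 13 mm high; the flat inner floor is 104 mm across and 5 mm above the origin; origin at the centre of the underside, z up. May get knocked aside during the work.
- plate_b: one of four alike loose white plates, 280 g, 132 mm across at the rim, rim 13 mm high; the flat inner floor is 104 mm across and 5 mm above the origin; origin at the centre of the underside, z up. May get knocked aside during the work.
- plate_c: one of four alike loose white plates, 280 g, 132 mm across at the rim, rim 13 mm high; the flat inner floor is 104 mm across and 5 mm above the origin; origin at the centre of the underside, z up. May get knocked aside during the work.
- plate_d: one of four alike loose white plates, 280 g, 132 mm across at the rim, rim 13 mm high; the flat inner floor is 104 mm across and 5 mm above the origin; origin at the centre of the underside, z up. May get knocked aside during the work.
- griddle: fixed table-top electric griddle: dark pan 190 mm (its x) by 300 mm (its y) on a grey base; origin at the centre of the underside. Pan floor at z = 38 mm, rim top at 52 mm, rim 4 mm thick all round; x points to the far long rim (inner face at x = +91 mm). In front (x from -137 to -97 mm, 140 mm wide, top at 44 mm) is the black control box.
- lever (a joint): the griddle's slide lever: 0 = off, its end stop at the griddle's -y end (the robot's right), up to 0.10 m = hottest (+y). White tab on the control box, 14 mm (x) by 16 mm (y), 22 mm tall, about 1.5 N to slide; stays where it is left.
- lever_top (a point): centre of the top of the lever's tab, at griddle x = -120 mm, 67 mm above the table; off at griddle y = -50 mm
- turner: steel turner (offset spatula), 160 g, standing on its blade. Origin at the centre of the blade's underside, x to the blade's front edge, z up. Blade flat, x from -42 to +42 mm, 72 mm wide, 2 mm thick, polished: friction 0.25, a cake slides off beyond 15 to 20 degrees of tilt. A cranked neck 18 mm wide rises from the blade's rear edge to the handle. None while held.
- turner_grip (a point): point to grip on the turner's black handle, at turner x = -100 mm, z = 58 mm. The handle is a straight bar level with the blade: turner x from -170 to -65 mm, 22 mm wide, 26 mm tall (z 45 to 71 mm), free in the air below. None while held.
- mat: fixed flat cork mat on which the turner lies, 84 mm (its x) by 260 mm (its y), 4 mm thick; origin at the centre of the underside; the turner starts with its blade 45 mm from the mat's centre towards the mat's +y, the blade pointing to +y
- cup: bystander: white paper cup, 76 mm across, 85 mm high; origin at its base
- jar: bystander: glass jar with a steel lid, 68 mm across, 100 mm high; origin at its base
- tongs: bystander: steel tongs lying flat, 210 mm long, 14 mm high; origin on the table under their middle
Mind the look-alikes: they are no part of the job. Leave any orange, red or yellow look-alike of the plate_c alone.

How it is judged:
By the outcome, as a careful person would: the job done as asked, in the order asked, and still so for the second after the job is handed in, with the robot touching nothing.
Of served_a, served_b, served_c, served_d only 1 to 2 are there at a start; the rules pass over those that are not, and their reading is None.
At some moment in a run one of plate_a, plate_b, plate_c, plate_d may be knocked a few centimetres aside while the robot is not near it.
It also fails if it takes over 210 s, if anything falls off the work surface, if the arm or the gripper's body presses on something with over 40 N, if the wrist force passes 120 N, or if a joint passes its speed limit or range.

### The arm

A 7-joint arm with a two-finger parallel gripper is mounted at the origin on the work surface. World frame = base frame: x ahead of the robot, y to its left, z up, the work surface at z = 0. Lengths are in m, angles in rad, forces in N, time in s.
With the tool pointing down it reaches from about 0.425 to 0.875 m from the base axis. Payload 4.7 kg.
Tool frame: the origin (TCP) lies on the centre line of the jaws, within the pads' length; the fingertips stand ctrl.tcp_to_tips ahead of it and the grasp point (between the pads) lies 2 mm behind it (ctrl.tcp_to_tips is the distance from the TCP to the fingertips, in m); z points along the fingers, y is the line along which they close (so a half turn about z gives the same grasp; the last joint's range is limited). The gripper opens to 87 mm and grips with 3 to 60 N. Pads are 19 mm wide; open, the fingers measure 117 mm over their backs; the gripper's body (75 mm by 190 mm) begins 51 mm behind the grasp point.
Start: joints at [-1.292, 0.321, -0.07, 1.45, 0.023, 1.371, -0.057], TCP at [0.17, 0.627, 0.24] pointing down, gripper open.
Joint ranges: [-2.86, 2.86], [-0.3, 2.09], [-1.38, 1.24], [0.06, 2.45], [-1.56, 4.7], [0.09, 2.05], [-2.69, 2.69]. Speed limits (rad/s): [2.57, 2.57, 3.14, 3.14, 3.14, 3.14, 3.14].

### API

Orientations are given as a rotation vector (axis times angle).
In Python, from bench import ctrl, optics, close_job gives the robot as it stands.
- The arm moves only by the shell command python3 -m inch 'ROWS' [OPENING] [FORCE]. ROWS is JSON, a list of rows, each a list of 2 entries, a list of its own where there are three numbers: the shift along the tool's x, y, z in mm, then the turn, a rotation vector about the tool's x, y, z in degrees. In form: [[[x, y, z], [ax, ay, az]], ...]. A call has exactly 10 rows; each row shifts and turns the commanded pose from where the row before left it, along the tool's axes as they then stand; what a row does not reach is not made up. A row lasts 1/10 s, in which the tool goes at most 50 mm and 8.59 degrees, less where a joint would pass 70% of its speed; a pose out of reach is approached as far as the arm can. A call is refused whole if a number of a shift passes 50 or a number of a turn 8.59, either way. A call with a gripper value outside its range is refused whole. OPENING is the closure, from 0 (fully open) to 1 (shut), set as the call begins (- or left out, the last holds). The fingers move at their own pace and stop on an object; FORCE is the grip in N (left out, the last holds). Time passes only in rows, so rows that do not move let the fingers close, or fill a call up. It gives the time, the measured TCP pose, the force and the opening at its end, in the units of the state.
- ctrl.get_state(): the state, without advancing time (a new reading comes with each control period).
- optics.get_image(name): name is "scene" or "top" or "wrist"; returns a dict with "image" (384x512x3 uint8, red, green, blue), "fx", "fy", "cx", "cy" (pixels), "R" (3x3) and "t" (3): a world point X has camera coordinates R X + t; the wrist camera has in their place "hand_eye" (4x4, takes a point from camera to tool coordinates, whose origin is the TCP and whose axes are the flange's). Camera axes: x right, y down, z forward; pixel columns grow to the right and rows downward; lengths in m; the calibration is good to about 2 mm. The wrist camera is an equidistant fisheye: a pixel r from the principal point sees the ray r / f radians off the axis. A picture is of the moment at which its call begins: read the wrist's pose just before it. There is no depth.
- close_job(): hands the job in, once; it reports no verdict.
The state is a dict: "time": time; "joint_positions": joint angles; "qd": joint speeds; "joint_torque": joint torques, N m; "position": TCP position; "tool_rot": TCP orientation; "ft_force": force on the tool from outside, world axes, zero at the start; "torque": the same for the moment, N m; "grip_width": opening from 0.0 (shut) to 1.0 (fully open).
Only numpy, scipy, OpenCV 4.12 (cv2) and the standard library are available. Lean on these libraries where they do the work, as an engineer would, in place of code of your own. Each camera call takes 0.05 s, during which the arm holds its last target. There are 200 camera calls.

## Working session

There is one attempt and no reset: what is moved stays moved. The work goes in short steps, Python scripts to look and compute and a shell command to move; the robot and the scene stay as the last step left them, time stands still between calls to the robot, and variables do not carry over. Pictures are saved under pics/ and viewed, on a budget of 14 in all, crops included, one or two more only if the job needs it, and the job is handed in when it is done.

```bash
ls; mkdir -p pics
cat > h.py <<'E'
import numpy as np, cv2
from scipy.spatial.transform import Rotation as Ro
from bench import ctrl, optics, close_job
def snap(name,fn,crop=None,s=1):
    st=ctrl.get_state(); d=optics.get_image(name); im=d["image"][:,:,::-1]
    np.save('pics/%s.npy'%name,{k:v for k,v in d.items()},allow_pickle=True)
    if crop: x0,y0,x1,y1=crop; im=im[y0:y1,x0:x1]
    if s!=1: im=cv2.resize(im,None,fx=s,fy=s,interpolation=cv2.INTER_CUBIC)
    cv2.imwrite('pics/'+fn,im); return d,st
def px2w(d,u,v,z):
    R,t=np.array(d["R"]),np.array(d["t"])
    r=R.T@np.array([(u-d["cx"])/d["fx"],(v-d["cy"])/d["fy"],1]); o=-R.T@t
    return o+r*(z-o[2])/r[2]
def w2px(d,X):
    c=np.array(d["R"])@np.array(X)+np.array(d["t"]); return d["fx"]*c[0]/c[2]+d["cx"],d["fy"]*c[1]/c[2]+d["cy"]
def show():
    s=ctrl.get_state(); R=Ro.from_rotvec(s["tool_rot"])
    print(s["time"],np.round(s["position"],4),np.round(R.as_matrix(),3).tolist(),np.round(s["ft_force"],1),s["grip_width"],np.round(s["joint_positions"],2))
E
python3 - <<'E'
from h import *
d,st=snap("top","top0.png",s=1.5625)
print(ctrl.tcp_to_tips,d["fx"],d["cx"],d["cy"],np.round(d["R"],3),d["t"]); snap("scene","scene0.png",s=1.5); show()
E
```

```text
pics
0.017 493.7752438322868 266.8034449901347 193.24097332921363 [[ 0.028 -0.999  0.018]
 [-0.997 -0.029 -0.073]
 [ 0.073 -0.016 -0.997]] [0.05143508 0.55403792 1.75533555]
0.1 [0.17   0.6269 0.2385] [[-0.965, 0.262, -0.0], [0.262, 0.965, -0.002], [-0.0, -0.002, -1.0]] [ 0.  -0.3 -0.4] 1.000351510580757 [-1.29  0.32 -0.07  1.45  0.02  1.37 -0.06]
```

View pics/top0.png

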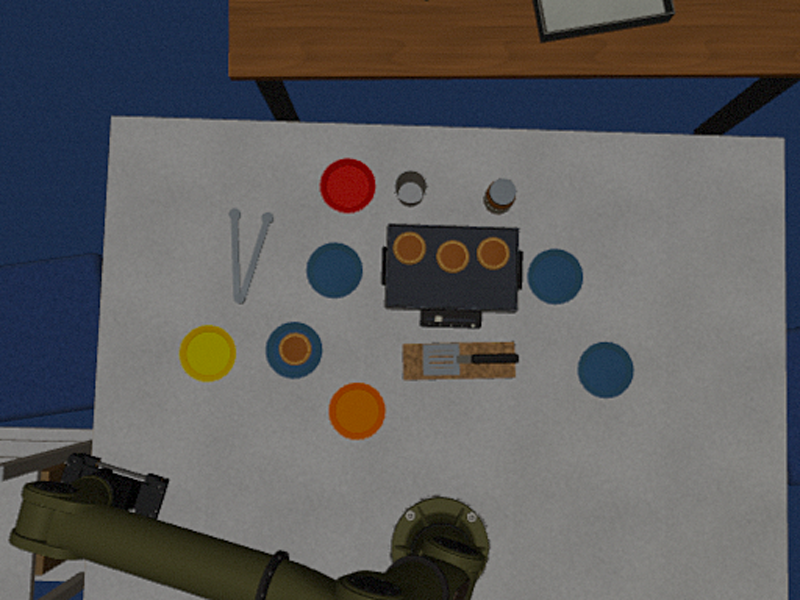

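View pics/scene0.png

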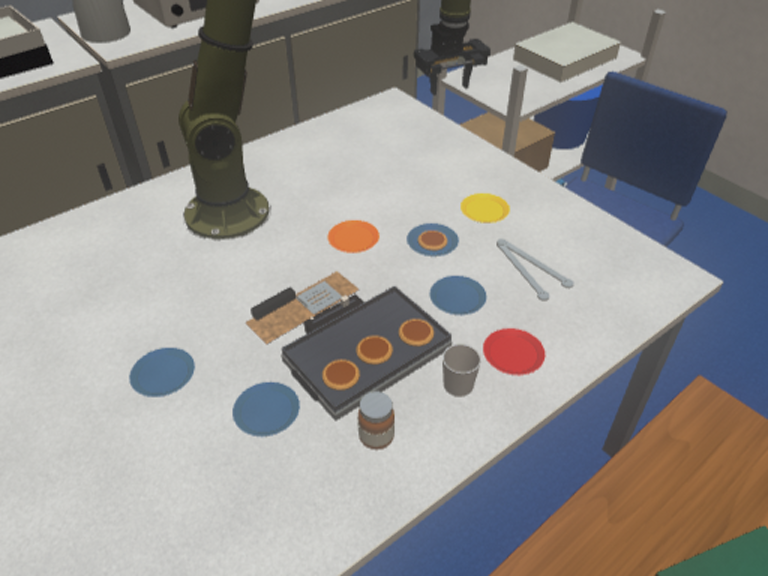

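Top view (800 px): griddle at about (452,268) with three cakes at (409,248), (453,256) and (493,253). The turner is on the mat at (459,360), blade at (440,359) pointing to +y. Of the four blue plates, the one at (294,350) is served. Those at (335,270), (555,277) and (606,370) are empty, and the red, orange and yellow ones are look-alikes.

Run:
```python
from h import *
d,st=snap("top","top1.png",crop=(235,135,345,250),s=5)
k=1.5625
for n,u,v,z in [("plateL",335,270,.013),("plateR",555,277,.013),("plateFR",606,370,.013),("served",294,350,.013),("c1",409,248,.051),("c2",453,256,.051),("c3",493,253,.051),("cup",410,187,.08),("jar",502,190,.1)]:
    print(n,np.round(px2w(d,u/k,v/k,z),4))
```

```text
plateL [0.6214 0.2582 0.013 ]
plateR [ 0.6202 -0.2522  0.013 ]
plateFR [ 0.4082 -0.3732  0.013 ]
served [0.4343 0.3455 0.013 ]
c1 [0.6723 0.0888 0.051 ]
c2 [ 0.657  -0.0116  0.051 ]
c3 [ 0.6666 -0.1025  0.051 ]
cup [0.8063 0.0906 0.08  ]
jar [ 0.8015 -0.1141  0.1   ]
```

View pics/top1.png

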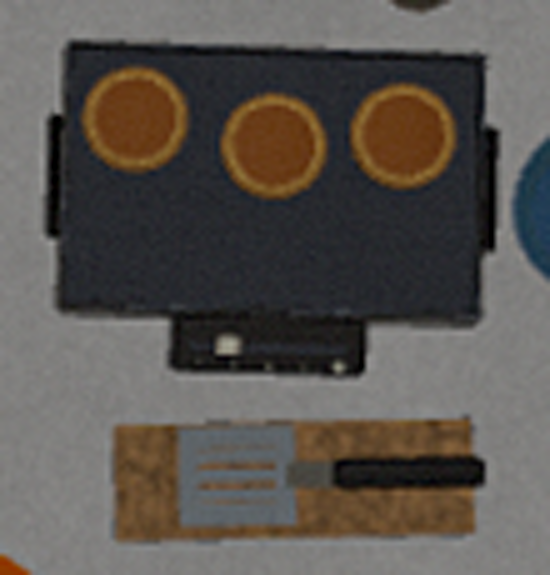

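Run:
```python
from h import *
d=np.load('pics/top.npy',allow_pickle=True).item()
f=lambda u,v,z: px2w(d,235+u/5,135+v/5,z)
g=[f(*p,.052) for p in [(68,42),(484,55),(480,325),(57,310)]]
print("griddle corners",np.round(g,4).tolist(),"c",np.mean(g,0))
gx=(g[0]+g[1]-g[2]-g[3])/2; gy=(g[0]+g[3]-g[1]-g[2])/2
print("size",np.linalg.norm(gx),np.linalg.norm(gy),"yaw",np.degrees(np.arctan2(gx[1],gx[0])),np.degrees(np.arctan2(-gy[0],gy[1])))
th=np.arctan2(-gy[0],gy[1]);c=np.mean(g,0)
G=lambda p:np.array([[np.cos(th),np.sin(th)],[-np.sin(th),np.cos(th)]])@(p[:2]-c[:2])
print("lever w",f(228,345,.067),"g",G(f(228,345,.067)))
for p in [(136,119),(274,145),(404,135)]: q=f(*p,.051);print("cake",q,G(q))
print("blade",np.round([f(*p,.006) for p in [(180,428),(297,428),(296,525),(180,522)]],4).tolist())
print("handle",f(335,471,.075),f(485,471,.075),"neck",f(290,474,.01))
m=[f(*p,.004) for p in [(115,425),(470,418),(474,538),(115,540)]];print("mat",np.round(m,4).tolist(),np.mean(m,0))
```

```text
griddle corners [[0.7256, 0.1371, 0.052], [0.7254, -0.1593, 0.052], [0.5326, -0.1599, 0.052], [0.5346, 0.1391, 0.052]] c [ 0.62955135 -0.0107509   0.052     ]
size 0.19185096734441778 0.29768747172805343 yaw -0.2024273346859057 -0.2205480373436016
lever w [0.51260762 0.01855882 0.067     ] g [-0.11705568  0.02885935]
cake [0.67208856 0.0872455  0.051     ] [0.04215968 0.09815941]
cake [ 0.65644857 -0.01119596  0.051     ] [ 0.02689874 -0.00034153]
cake [ 0.66637318 -0.10347551  0.051     ] [ 0.03717849 -0.09258219]
blade [[0.4549, 0.0489, 0.006], [0.4572, -0.0356, 0.006], [0.3874, -0.0365, 0.006], [0.3873, 0.0471, 0.006]]
handle [ 0.42683547 -0.05755898  0.075     ] [ 0.42970714 -0.16184008  0.075     ] neck [ 0.4239422  -0.03099672  0.01      ]
mat [[0.4557, 0.0959, 0.004], [0.468, -0.1609, 0.004], [0.3816, -0.1654, 0.004], [0.3731, 0.0935, 0.004]] [ 0.41959629 -0.03423437  0.004     ]
```

Lever tab at crop (228,345), about (0.5095, 0.0185) in the world frame, about 79 mm from its off end. First I rotate the tool by +72.5° about z so that tool x lies along turner heading +y, and close the fingers.

```bash
cat >> h.py <<'E'
def plan(pos,head=None,pitch=0):
    """shift in tool axes (mm) for the straight move, then turn (deg, tool axes) to heading az `head`, pitch>0 nose up"""
    s=ctrl.get_state(); R=Ro.from_rotvec(s["tool_rot"]); p=np.array(s["position"])
    print("shift first",np.round(R.inv().apply(np.array(pos)-p)*1000,1))
    if head is not None:
        h=np.radians(head); x=np.array([np.cos(h),np.sin(h),0]); z=np.array([0,0,-1.])
        T=Ro.from_matrix(np.c_[x,np.cross(z,x),z])*Ro.from_euler('y',pitch,degrees=True)
        print("turn",np.round((R.inv()*T).as_rotvec(degrees=True),2),"shift if turned first",np.round(T.inv().apply(np.array(pos)-p)*1000,1))
E
python3 -m inch '[[[0,0,0],[0,0,5]],[[0,0,0],[0,0,8]],[[0,0,0],[0,0,8]],[[0,0,0],[0,0,8]],[[0,0,0],[0,0,8]],[[0,0,0],[0,0,8]],[[0,0,0],[0,0,8]],[[0,0,0],[0,0,8]],[[0,0,0],[0,0,8]],[[0,0,0],[0,0,3.5]]]' 1 30
python3 -c "
from h import *
show(); plan([.5105,.062,.13],92.3)"
```

```text
time: 1.15
position: [0.17, 0.6271, 0.2391]
tool_rot: [2.18, 2.261, -0.001]
ft_force: [0.4, 0.5, 0.6]
grip_width: 0.169
1.15 [0.17   0.6271 0.2391] [[-0.036, 0.999, -0.0], [0.999, 0.036, -0.001], [-0.001, -0.0, -1.0]] [0.4 0.5 0.6] 0.16946525066772264 [-1.42  0.32  0.09  1.46 -0.03  1.37 -1.29]
shift first [-577.1  319.6  109.5]
turn [-0.    0.05 -0.21] shift if turned first [-578.3  317.5  109.1]
```

```bash
python3 -m inch '[[[-16,9,0],[0,0,0]],[[-32,18,0],[0,0,0]],[[-32,18,0],[0,0,0]],[[-32,18,0],[0,0,0]],[[-32,18,0],[0,0,0]],[[-32,18,0],[0,0,0]],[[-32,18,0],[0,0,0]],[[-32,18,0],[0,0,0]],[[-32,18,0],[0,0,0]],[[-32,18,0],[0,0,0]]]'
python3 -m inch '[[[-32,18,10],[0,0,0]],[[-32,18,15],[0,0,0]],[[-32,18,15],[0,0,0]],[[-32,18,15],[0,0,0]],[[-32,18,15],[0,0,0]],[[-32,18,15],[0,0,0]],[[-32,18,10],[0,0,0]],[[-32,14,10],[0,0,0]],[[-16,8,4],[0,0,0]],[[0,0,0],[0,0,0]]]'
python3 -c "
from h import *
show(); plan([.5105,.062,.068],92.3)
snap('wrist','w0.png',s=1.5)"
```

```text
time: 2.15
position: [0.3539, 0.329, 0.2394]
tool_rot: [-2.176, -2.266, -0.0]
ft_force: [0.4, 0.7, 0.2]
grip_width: 0.002
time: 3.15
position: [0.5126, 0.0614, 0.1298]
tool_rot: [2.181, 2.26, -0.003]
ft_force: [-0.6, 0.8, 0.5]
grip_width: 0.004
3.15 [0.5126 0.0614 0.1298] [[-0.035, 0.999, -0.001], [0.999, 0.035, -0.002], [-0.002, -0.001, -1.0]] [-0.6  0.8  0.5] 0.004012060650752184 [-0.77  0.13  0.65  1.93 -0.09  1.1  -0.05]
shift first [ 0.8 -2.1 61.8]
turn [-0.05  0.12 -0.28] shift if turned first [ 0.7 -2.1 61.8]
```

View pics/w0.png

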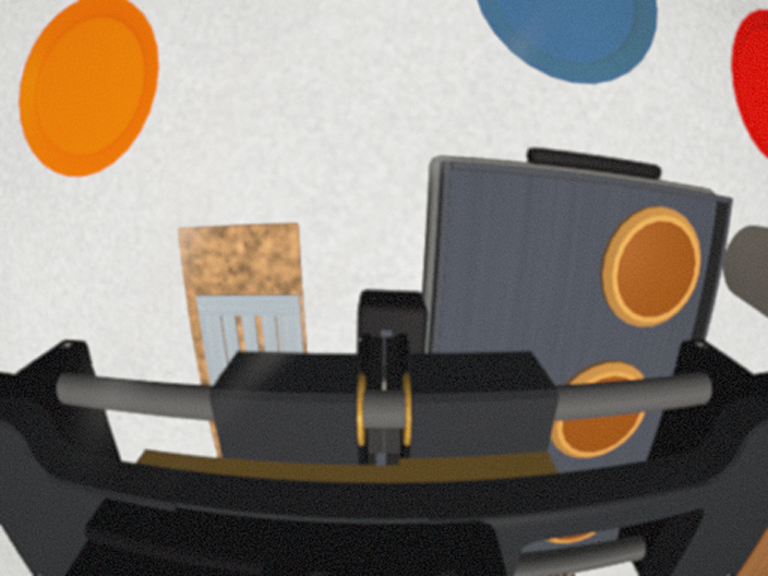

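The wrist view shows the fingers over the +y end of the control box (390,320), with the lever hidden behind them. I descend beyond the lever and push to −y.

```bash
python3 -m inch '[[[0,-1,8],[0,0,0]],[[0,-1,10],[0,0,0]],[[0,0,10],[0,0,0]],[[0,0,10],[0,0,0]],[[0,0,10],[0,0,0]],[[0,0,8],[0,0,0]],[[0,0,5],[0,0,0]],[[0,0,0],[0,0,0]],[[-5,0,0],[0,0,0]],[[-8,0,0],[0,0,0]]]'
python3 -m inch '[[[-8,0,0],[0,0,0]],[[-8,0,0],[0,0,0]],[[-8,0,0],[0,0,0]],[[-8,0,0],[0,0,0]],[[-8,0,0],[0,0,0]],[[-8,0,0],[0,0,0]],[[-8,0,0],[0,0,0]],[[-8,0,0],[0,0,0]],[[-8,0,0],[0,0,0]],[[-3,0,0],[0,0,0]]]'
python3 -m inch '[[[-3,0,0],[0,0,0]],[[-3,0,0],[0,0,0]],[[-2,0,0],[0,0,0]],[[0,0,0],[0,0,0]],[[0,0,0],[0,0,0]],[[0,0,0],[0,0,0]],[[0,0,0],[0,0,0]],[[0,0,0],[0,0,0]],[[0,0,0],[0,0,0]],[[0,0,0],[0,0,0]]]'
```

```text
time: 4.2
position: [0.5113, 0.0517, 0.07]
tool_rot: [2.175, 2.267, 0.001]
ft_force: [0.8, 0.2, 0.1]
grip_width: 0.002
time: 5.2
position: [0.513, -0.0246, 0.0693]
tool_rot: [-2.177, -2.264, 0.002]
ft_force: [-1.1, 0.9, 0.3]
grip_width: 0.005
time: 6.2
position: [0.5143, -0.0312, 0.0696]
tool_rot: [2.176, 2.266, 0.0]
ft_force: [0.2, -0.3, -0.2]
grip_width: 0.006
```

```bash
python3 -m inch '[[[-2,0,0],[0,0,0]],[[-2,0,0],[0,0,0]],[[-2,0,0],[0,0,0]],[[-2,0,0],[0,0,0]],[[-1,0,0],[0,0,0]],[[-1,0,0],[0,0,0]],[[-1,0,0],[0,0,0]],[[0,0,0],[0,0,0]],[[0,0,0],[0,0,0]],[[0,0,0],[0,0,0]]]'
python3 -c "
from h import *
show()
snap('top','t2.png',crop=(235,135,345,250),s=5)"
```

```text
time: 7.2
position: [0.5144, -0.0415, 0.0695]
tool_rot: [-2.175, -2.266, -0.0]
ft_force: [-3.1, 4.7, 1.5]
grip_width: 0.003
7.2 [ 0.5144 -0.0415  0.0695] [[-0.041, 0.999, -0.001], [0.999, 0.041, 0.001], [0.001, -0.0, -1.0]] [-3.1  4.7  1.5] 0.0027770431794306985 [-0.6   0.23  0.7   1.99 -0.18  0.98  0.23]
```

View pics/t2.png

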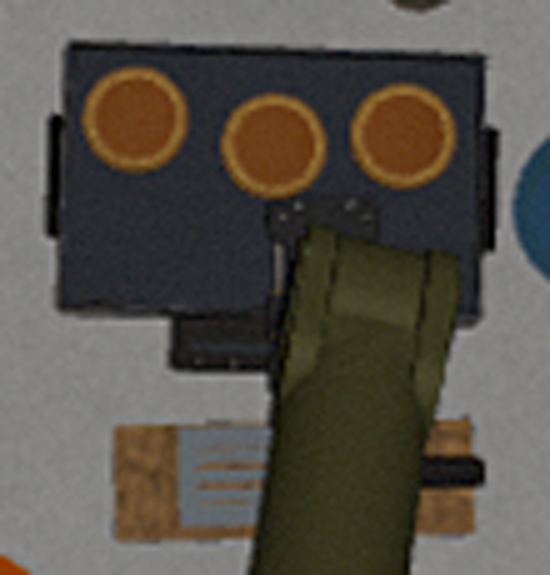

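The arm hides the lever, but it has left its old place at (228,345). The force is rising, so I push a few more mm against the end stop.

```bash
python3 -m inch '[[[-1,0,0],[0,0,0]],[[-1,0,0],[0,0,0]],[[-1,0,0],[0,0,0]],[[0,0,0],[0,0,0]],[[0,0,0],[0,0,0]],[[0,0,0],[0,0,0]],[[0,0,0],[0,0,0]],[[0,0,0],[0,0,0]],[[0,0,0],[0,0,0]],[[0,0,0],[0,0,0]]]'
```

```text
time: 8.25
position: [0.5144, -0.0418, 0.0695]
tool_rot: [-2.171, -2.265, -0.003]
ft_force: [-2.2, 11.0, 2.2]
grip_width: 0.003
```

The lever is against its stop: position stalled at y = -0.0418 while the force went from 5 to 11 N. I back off, lift and head for the turner.

```bash
python3 -m inch '[[[4,0,0],[0,0,0]],[[5,0,0],[0,0,0]],[[0,0,-15],[0,0,0]],[[0,0,-25],[0,0,0]],[[0,0,-25],[0,0,0]],[[0,0,-10],[0,0,0]],[[-10,-20,0],[0,0,0]],[[-15,-30,0],[0,0,0]],[[-15,-20,0],[0,0,0]],[[-10,-15,0],[0,0,0]]]' 0.4
python3 -c "
from h import *
show(); plan([.4255,-.0935,.062],92.3)
snap('wrist','w1.png',s=1.5)"
```

```text
time: 9.25
position: [0.4301, -0.0913, 0.1445]
tool_rot: [-2.178, -2.264, -0.0]
ft_force: [-0.1, 0.3, -0.9]
grip_width: 0.599
9.25 [ 0.4301 -0.0913  0.1445] [[-0.039, 0.999, 0.0], [0.999, 0.039, 0.0], [0.0, 0.0, -1.0]] [-0.1  0.3 -0.9] 0.5993099475505493 [-0.62 -0.11  0.74  2.09  0.08  1.13  0.12]
shift first [-2.1 -4.7 82.5]
turn [ 0.   -0.01 -0.06] shift if turned first [-2.1 -4.7 82.5]
```

View pics/w1.png

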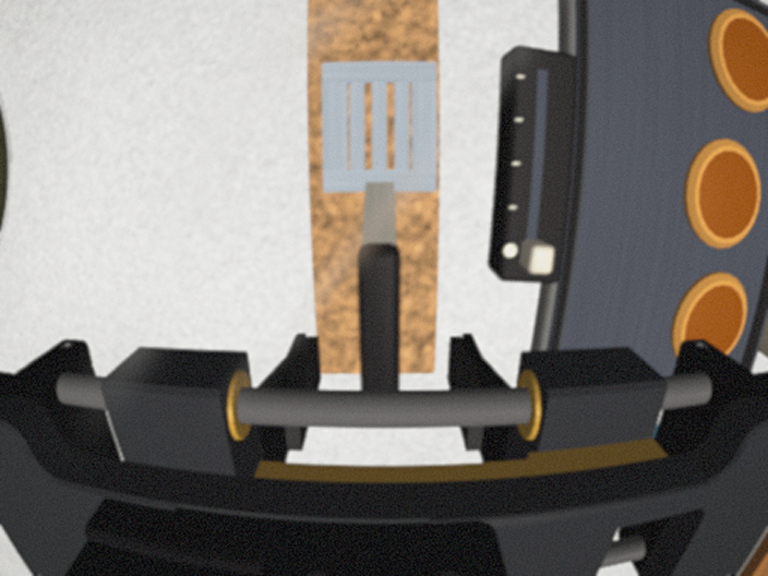

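The lever tab (540,258) sits at the off end. The handle (380,320) is centred between the open fingers, about 2 mm off. I descend and grip.

```bash
python3 -m inch '[[[-1,-1,10],[0,0,0]],[[-1,-1,15],[0,0,0]],[[0,-1,15],[0,0,0]],[[0,0,15],[0,0,0]],[[0,0,15],[0,0,0]],[[0,0,8],[0,0,0]],[[0,0,6],[0,0,0]],[[0,0,0],[0,0,0]],[[0,0,0],[0,0,0]],[[0,0,0],[0,0,0]]]'
python3 -m inch '[[[0,0,0],[0,0,0]],[[0,0,0],[0,0,0]],[[0,0,0],[0,0,0]],[[0,0,0],[0,0,0]],[[0,0,0],[0,0,0]],[[0,0,0],[0,0,0]],[[0,0,0],[0,0,0]],[[0,0,0],[0,0,0]],[[0,0,0],[0,0,0]],[[0,0,0],[0,0,0]]]' 1 50
python3 -c "
from h import *
show()"
```

```text
time: 10.3
position: [0.4292, -0.0917, 0.0611]
tool_rot: [2.175, 2.266, 0.002]
ft_force: [-0.3, 0.5, 0.7]
grip_width: 0.6
time: 11.3
position: [0.4286, -0.0917, 0.0606]
tool_rot: [-2.176, -2.266, -0.0]
ft_force: [-0.5, -0.5, 0.2]
grip_width: 0.248
11.3 [ 0.4286 -0.0917  0.0606] [[-0.041, 0.999, -0.0], [0.999, 0.041, 0.0], [0.0, -0.0, -1.0]] [-0.5 -0.5  0.2] 0.24843404148744438 [-0.61  0.04  0.78  2.18 -0.04  0.93  0.24]
```

Gripped (21.6 mm). I lift, then turn the turner to heading +x.

```bash
python3 -m inch '[[[0,0,-6],[0,0,0]],[[0,0,-15],[0,0,0]],[[0,0,-20],[0,0,0]],[[0,0,-20],[0,0,0]],[[0,0,-20],[0,0,0]],[[0,0,-15],[0,0,0]],[[0,0,-9],[0,0,0]],[[0,0,0],[0,0,2]],[[0,0,0],[0,0,5]],[[0,0,0],[0,0,8]]]'
python3 -m inch '[[[0,0,0],[0,0,8]],[[0,0,0],[0,0,8]],[[0,0,0],[0,0,8]],[[0,0,0],[0,0,8]],[[0,0,0],[0,0,8]],[[0,0,0],[0,0,8]],[[0,0,0],[0,0,8]],[[0,0,0],[0,0,8]],[[0,0,0],[0,0,8]],[[0,0,0],[0,0,5.5]]]'
python3 -c "
from h import *
show(); plan([.484,-.012,.150],0,-12)
snap('wrist','w2.png',s=1.5)"
```

```text
time: 12.3
position: [0.4281, -0.0917, 0.1653]
tool_rot: [-2.457, -1.957, 0.001]
ft_force: [0.1, -0.4, -1.6]
grip_width: 0.246
time: 13.3
position: [0.428, -0.0918, 0.1651]
tool_rot: [3.141, -0.013, -0.002]
ft_force: [-0.2, -0.5, -1.8]
grip_width: 0.246
13.3 [ 0.428  -0.0918  0.1651] [[1.0, -0.008, -0.001], [-0.008, -1.0, -0.0], [-0.001, 0.0, -1.0]] [-0.2 -0.5 -1.8] 0.24598638503742923 [-0.49 -0.12  0.61  2.06  0.07  1.18 -1.49]
shift first [ 55.4 -80.2  15. ]
turn [ -0.04 -11.92  -0.46] shift if turned first [ 57.9 -79.8   3.1]
```

View pics/w2.png

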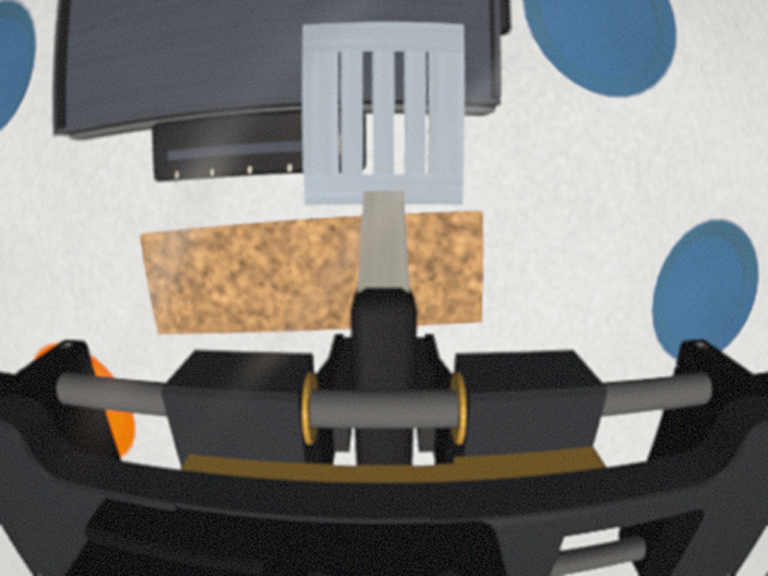

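The blade is held straight (edges 303 to 464, neck at 384). I move behind the middle cake, pitch nose-down 12°, and check the blade's front edge in tool coordinates.

```bash
python3 -m inch '[[[8,-10,2],[0,0,0]],[[15,-20,3],[0,0,0]],[[15,-20,5],[0,0,0]],[[12,-20,3],[0,0,0]],[[5,-10,2],[0,0,0]],[[0,0,0],[0,-3,-0.5]],[[0,0,0],[0,-4,0]],[[0,0,0],[0,-3,0]],[[0,0,0],[0,-2,0]],[[0,0,0],[0,0,0]]]'
python3 -c "
from h import *
show(); plan([.482,-.012,.125],0,-12)
d=np.load('pics/wrist.npy',allow_pickle=True).item(); H=np.array(d['hand_eye'])
for u,v,z in [(303,23,.0546),(464,23,.0546),(303,204,.0546),(464,204,.0546)]:
    a,b=u/1.5-d['cx'],v/1.5-d['cy']; r=np.hypot(a,b); t=r/d['fx']
    c=H[:3,:3]@np.array([a/r*np.sin(t),b/r*np.sin(t),np.cos(t)]); o=H[:3,3]
    print(np.round(o+c*(z-o[2])/c[2],4))
"
```

```text
time: 14.35
position: [0.4844, -0.0118, 0.1498]
tool_rot: [3.123, 0.011, -0.33]
ft_force: [0.9, -0.6, -1.4]
grip_width: 0.246
14.35 [ 0.4844 -0.0118  0.1498] [[0.978, 0.007, -0.209], [0.007, -1.0, -0.002], [-0.209, 0.001, -0.978]] [ 0.9 -0.6 -1.4] 0.24562827085684763 [-0.53  0.21  0.56  1.82 -0.11  1.35 -1.49]
shift first [ 2.8  0.2 24.8]
turn [0.13 0.06 0.39] shift if turned first [ 2.8  0.2 24.8]
[ 0.1415 -0.035   0.0546]
[0.1415 0.0369 0.0546]
[ 0.0576 -0.0355  0.0546]
[0.0576 0.0374 0.0546]
```

```bash
python3 -m inch '[[[0,0,3],[0,0,0.4]],[[1,0,5],[0,0,0]],[[1,0,6],[0,0,0]],[[1,0,6],[0,0,0]],[[0,0,4],[0,0,0]],[[0,0,1],[0,0,0]],[[0,0,1],[0,0,0]],[[0,0,1],[0,0,0]],[[0,0,0],[0,0,0]],[[0,0,0],[0,0,0]]]'
python3 -c "
from h import *
show()"
```

```text
time: 15.35
position: [0.4813, -0.0119, 0.1237]
tool_rot: [3.123, -0.002, -0.328]
ft_force: [-0.2, -0.1, -1.1]
grip_width: 0.246
15.35 [ 0.4813 -0.0119  0.1237] [[0.978, -0.001, -0.208], [-0.001, -1.0, -0.001], [-0.208, 0.001, -0.978]] [-0.2 -0.1 -1.1] 0.24553716164172848 [-0.52  0.23  0.56  1.86 -0.12  1.3  -1.49]
```

```bash
python3 -m inch '[[[4.7,0,-0.8],[0,0,0]],[[4.7,0,-0.8],[0,0,0]],[[4.7,0,-0.8],[0,0,0]],[[4.7,0,-0.8],[0,0,0]],[[4.7,0,-0.8],[0,0,0]],[[2.1,0,6.5],[0,3,0]],[[2.2,0,6.6],[0,3,0]],[[2.2,0,7],[0,3,0]],[[0,0,0],[0,0,0]],[[0,0,0],[0,0,0]]]'
python3 -c "
from h import *
show(); plan([.580,-.012,.102],0,-3)"
```

```text
time: 16.35
position: [0.5085, -0.0119, 0.1022]
tool_rot: [3.14, -0.002, -0.083]
ft_force: [0.9, 0.5, -0.0]
grip_width: 0.248
16.35 [ 0.5085 -0.0119  0.1022] [[0.999, -0.001, -0.053], [-0.001, -1.0, -0.001], [-0.053, 0.001, -0.999]] [ 0.9  0.5 -0. ] 0.2476585089409738 [-0.54  0.19  0.56  1.94 -0.11  1.1  -1.5 ]
shift first [71.4 -0.  -3.6]
turn [ 0.05  0.02 -0.06] shift if turned first [71.4  0.1 -3.6]
```

```bash
python3 -m inch '[[[3,0,0],[0,0,0]],[[5,0,-0.2],[0,0,0]],[[6,0,-0.3],[0,0,0]],[[6,0,-0.3],[0,0,0]],[[6,0,-0.3],[0,0,0]],[[6,0,-0.3],[0,0,0]],[[6,0,-0.3],[0,0,0]],[[4,0,-0.2],[0,0,0]],[[0,0,0],[0,0,0]],[[0,0,0],[0,0,0]]]'
python3 -m inch '[[[3,0,-0.1],[0,0,0]],[[4,0,-0.2],[0,0,0]],[[4,0,-0.2],[0,0,0]],[[4,0,-0.2],[0,0,0]],[[4,0,-0.2],[0,0,0]],[[4,0,-0.2],[0,0,0]],[[3,0,-0.2],[0,0,0]],[[0,0,0],[0,0,0]],[[0,0,0],[0,0,0]],[[0,0,0],[0,0,0]]]'
python3 -c "
from h import *
show(); plan([.5805,-.012,.102],0,-3)
snap('wrist','w3.png',s=1.5)"
```

```text
time: 17.35
position: [0.5508, -0.012, 0.1014]
tool_rot: [3.139, -0.002, -0.081]
ft_force: [0.5, 0.2, -1.1]
grip_width: 0.25
time: 18.35
position: [0.5767, -0.012, 0.1014]
tool_rot: [3.139, -0.002, -0.081]
ft_force: [0.6, -0.4, -0.4]
grip_width: 0.247
18.35 [ 0.5767 -0.012   0.1014] [[0.999, -0.001, -0.051], [-0.001, -1.0, -0.001], [-0.051, 0.001, -0.999]] [ 0.6 -0.4 -0.4] 0.24724586787916603 [-0.49  0.34  0.55  1.77 -0.19  1.14 -1.44]
shift first [ 3.8 -0.  -0.8]
turn [ 0.07 -0.05 -0.06] shift if turned first [ 3.8 -0.  -0.8]
```

View pics/w3.png

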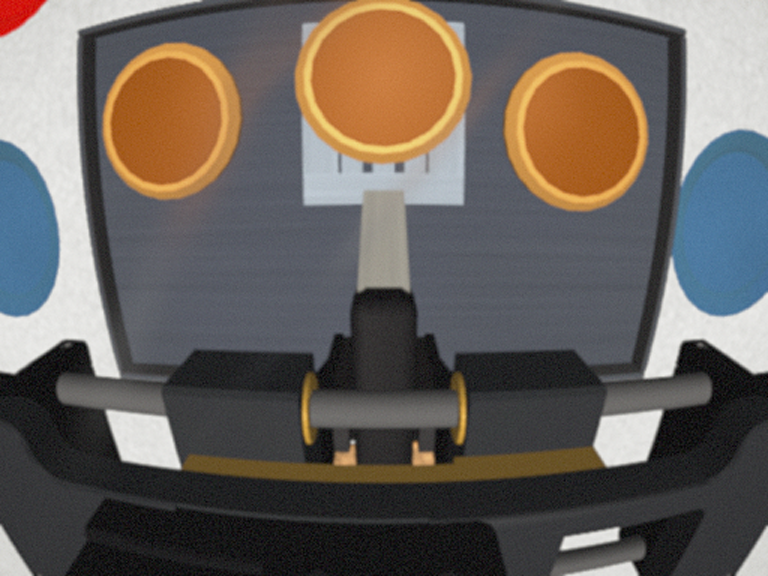

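The cake lies centred on the blade (cake centre about (383,80), blade 303 to 464). I go 3 mm further, tilt the nose up and lift.

```bash
python3 -m inch '[[[1.5,0,-0.1],[0,0,0]],[[1.5,0,-0.1],[0,0,0]],[[0,0,0],[0,0,0]],[[0,0,-0.5],[0,1,0]],[[0,0,-1],[0,1,0]],[[0,0,-2],[0,1,0]],[[0,0,-3],[0,1,0]],[[0,0,-4],[0,1,0]],[[0,0,-6],[0,0,0]],[[0,0,-8],[0,0,0]]]'
python3 -m inch '[[[-2,0,-10],[0,0,0]],[[-4,0,-12],[0,0,0]],[[-4,0,-12],[0,0,0]],[[-4,0,-12],[0,0,0]],[[-4,0,-10],[0,0,0]],[[-2,0,-6],[0,0,0]],[[-1,0,-2],[0,0,0]],[[0,0,0],[0,0,0]],[[0,0,0],[0,0,0]],[[0,0,0],[0,0,0]]]'
python3 -c "
from h import *
show()
snap('wrist','w4.png',s=1.2);d,_=snap('top','t4.png')
k=1.5625
im=cv2.cvtColor(d['image'],cv2.COLOR_RGB2HSV)
for n,lo,hi in [('blue',(95,110,40),(112,255,255)),('cake',(5,120,60),(20,255,255))]:
    m=cv2.inRange(im,lo,hi); N,l,s,c=cv2.connectedComponentsWithStats(m)
    for i in range(1,N):
        if 60<s[i,4]<5000: print(n,s[i].tolist(),np.round(c[i],1),np.round(px2w(d,*c[i],.01),4))
"
```

```text
time: 19.4
position: [0.5787, -0.0119, 0.1265]
tool_rot: [3.14, -0.002, 0.055]
ft_force: [0.3, 1.1, -1.4]
grip_width: 0.245
time: 20.4
position: [0.5554, -0.0119, 0.1885]
tool_rot: [3.14, -0.002, 0.053]
ft_force: [-0.3, -0.7, -1.7]
grip_width: 0.247
20.4 [ 0.5554 -0.0119  0.1885] [[0.999, -0.001, 0.034], [-0.001, -1.0, -0.002], [0.034, 0.002, -0.999]] [-0.3 -0.7 -1.7] 0.24665213730046545 [-0.55  0.13  0.57  1.8  -0.08  1.19 -1.53]
blue [463, 52, 49, 332, 3249] [503.9 184.7] [ 0.6092 -0.7978  0.01  ]
blue [197, 156, 35, 34, 952] [213.7 172.5] [0.6227 0.261  0.01  ]
blue [338, 160, 35, 34, 941] [355.1 176.5] [ 0.6233 -0.2522  0.01  ]
blue [171, 206, 35, 36, 602] [187.5 224.1] [0.434  0.3484 0.01  ]
blue [370, 219, 35, 35, 960] [387.3 236.2] [ 0.4104 -0.3722  0.01  ]
blue [22, 372, 19, 12, 124] [ 28.1 375.7] [-0.1091  0.8821  0.01  ]
cake [281, 147, 22, 20, 354] [291.7 156.6] [ 0.6892 -0.0198  0.01  ]
cake [251, 148, 22, 22, 349] [261.6 158.5] [0.6792 0.0893 0.01  ]
cake [305, 152, 21, 19, 294] [315.2 160.4] [ 0.678 -0.106  0.01 ]
cake [179, 213, 20, 21, 328] [188.5 223.1] [0.4377 0.3448 0.01  ]
cake [316, 219, 14, 22, 269] [322.6 229.7] [ 0.4274 -0.1376  0.01  ]
cake [258, 220, 26, 23, 549] [270.2 230.5] [0.4191 0.051  0.01  ]
cake [210, 245, 37, 37, 1039] [228.1 262.7] [0.3005 0.1982 0.01  ]
cake [23, 301, 9, 67, 282] [ 26.6 334.1] [0.0332 0.8963 0.01  ]
```

View pics/w4.png

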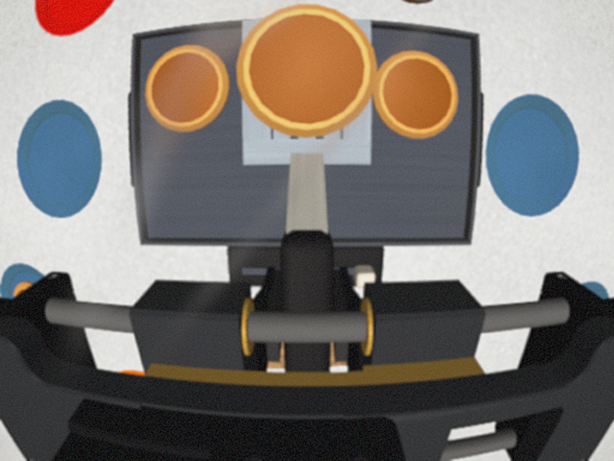

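```bash
cat >> h.py <<'E'
def wrist_px(u,v,z):
    d=np.load('pics/wrist.npy',allow_pickle=True).item(); H=np.array(d['hand_eye'])
    a,b=u-d['cx'],v-d['cy']; r=np.hypot(a,b); t=r/d['fx']
    c=H[:3,:3]@np.array([a/r*np.sin(t),b/r*np.sin(t),np.cos(t)]); o=H[:3,3]
    return np.round(o+c*(z-o[2])/c[2],4)
E
python3 -c "
from h import *
for p in [(307,5),(307,136),(238,71),(377,71)]: print(wrist_px(p[0]/1.2,p[1]/1.2,.0416+(.004 if p[1]!=5 else 0)))
plan([.5105,-.2515,.1885],0,2)"
```

```text
[0.1439 0.0011 0.0416]
[0.0728 0.001  0.0456]
[ 0.1088 -0.0355  0.0456]
[0.1088 0.0382 0.0456]
shift first [-44.7 239.6  -1.1]
turn [ 0.09  0.04 -0.06] shift if turned first [-45.  239.5  -1.5]
```

```bash
python3 -m inch '[[[0,4,0],[0,0,0]],[[-2,10,0],[0,0,0]],[[-4,16,0],[0,0,0]],[[-5,22,0],[0,0,0]],[[-6,27,0],[0,0,0]],[[-6,29,0],[0,0,0]],[[-6,29,0],[0,0,0]],[[-5,28,0],[0,0,0]],[[-4,24,0],[0,0,0]],[[-3,20,0],[0,0,0]]]'
python3 -m inch '[[[-2,14,0],[0,0,0]],[[-1,9,0],[0,0,0]],[[0,5,0],[0,0,0]],[[0,2.5,0],[0,0,0]],[[0,0,0],[0,0,0]],[[0,0,0],[0,-2,0]],[[0,0,0],[0,-2,0]],[[0,0,0],[0,-2,0]],[[0,0,0],[0,-2,0]],[[0,0,0],[0,0,0]]]'
python3 -c "
from h import *
show(); plan([.5105,-.2512,.1],0,-10)
snap('wrist','w5.png',s=1.2)
d,_=snap('top','t.png')
im=cv2.cvtColor(d['image'],cv2.COLOR_RGB2HSV)
m=cv2.inRange(im,(95,110,40),(112,255,255)); N,l,s,c=cv2.connectedComponentsWithStats(m)
for i in range(1,N):
    if 60<s[i,4]<3000: print(s[i].tolist(),np.round(c[i],1),np.round(px2w(d,*c[i],.01),4))
"
```

```text
time: 21.5
position: [0.5128, -0.2245, 0.1882]
tool_rot: [3.139, -0.007, 0.055]
ft_force: [0.2, 1.1, -2.6]
grip_width: 0.249
time: 22.5
position: [0.5128, -0.2499, 0.1873]
tool_rot: [3.136, 0.003, -0.165]
ft_force: [0.3, 1.4, -1.6]
grip_width: 0.248
22.5 [ 0.5128 -0.2499  0.1873] [[0.994, 0.002, -0.105], [0.002, -1.0, -0.001], [-0.105, 0.001, -0.994]] [ 0.3  1.4 -1.6] 0.24845141906610332 [-0.23  0.31  0.74  1.67 -0.16  1.34 -1.03]
shift first [ 6.9  1.2 87.1]
turn [ 0.08 -3.97  0.1 ] shift if turned first [12.9  1.3 86.4]
[197, 155, 35, 35, 953] [213.7 172.5] [0.6228 0.2611 0.01  ]
[338, 160, 31, 30, 335] [347.2 172.3] [ 0.6378 -0.2233  0.01  ]
[171, 206, 35, 36, 601] [187.5 224.1] [0.434  0.3483 0.01  ]
[378, 221, 27, 33, 567] [392.6 239.2] [ 0.3999 -0.3914  0.01  ]
[22, 372, 19, 12, 124] [ 28.1 375.8] [-0.1094  0.882   0.01  ]
```

View pics/w5.png

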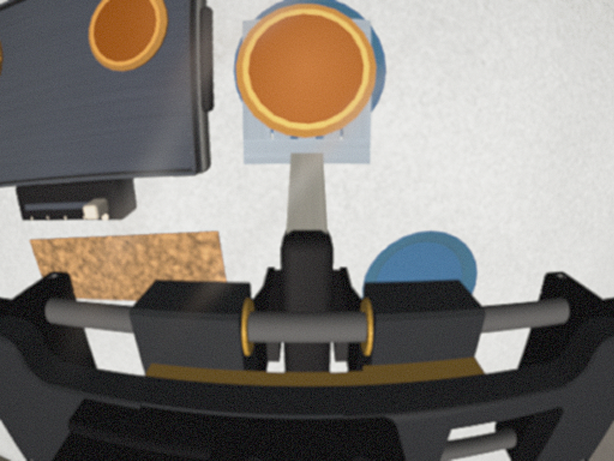

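```bash
python3 -m inch '[[[0,0,2],[0,-2,0]],[[0,0,5],[0,-2,0]],[[2,0,10],[0,0,0]],[[2,0.5,14],[0,0,0]],[[2,0.5,16],[0,0,0]],[[2,0,16],[0,0,0]],[[2,0,13],[0,0,0]],[[1,0,8],[0,0,0]],[[1,0,5],[0,0,0]],[[0.5,0,2],[0,0,0]]]'
python3 -c "
from h import *
show(); plan([.5255,-.2509,.108],0,-20)
snap('wrist','w6.png',s=1.2)"
```

```text
time: 23.6
position: [0.5082, -0.2525, 0.0956]
tool_rot: [3.128, -0.002, -0.274]
ft_force: [0.9, 0.2, -2.5]
grip_width: 0.247
23.6 [ 0.5082 -0.2525  0.0956] [[0.985, -0.001, -0.174], [-0.001, -1.0, -0.001], [-0.174, 0.001, -0.985]] [ 0.9  0.2 -2.5] 0.2474546234594486 [-0.19  0.45  0.71  1.71 -0.21  1.24 -0.99]
shift first [ 14.9  -1.6 -15.2]
turn [ 0.05 -9.99 -0.08] shift if turned first [ 12.   -1.6 -17.6]
```

View pics/w6.png

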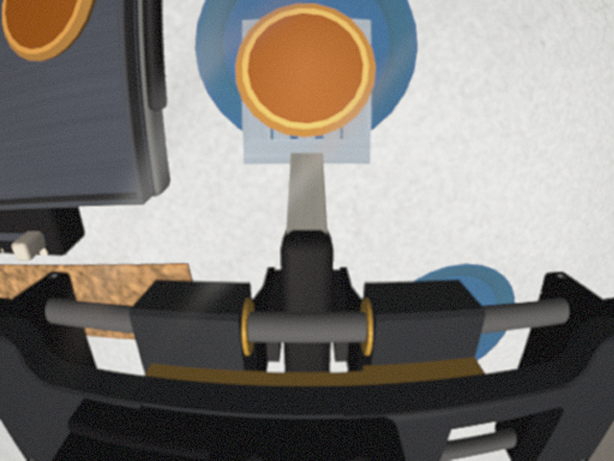

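Aligned: plate centre about 306, cake centre 306. I tilt slowly to 20° about the blade's front edge.

```bash
python3 -m inch '[[[1.35,0,-1.65],[0,-1,0]],[[1.35,0,-1.65],[0,-1,0]],[[1.35,0,-1.65],[0,-1,0]],[[1.35,0,-1.65],[0,-1,0]],[[1.35,0,-1.65],[0,-1,0]],[[1.35,0,-1.65],[0,-1,0]],[[1.35,0,-1.65],[0,-1,0]],[[1.35,0,-1.65],[0,-1,0]],[[1.35,0,-1.65],[0,-1,0]],[[1.35,0,-1.65],[0,-1,0]]]'
python3 -c "
from h import *
show(); plan([.46,-.2509,.108],0,-20)
snap('wrist','w7.png',s=1.2)"
```

```text
time: 24.65
position: [0.5256, -0.2525, 0.1086]
tool_rot: [3.093, -0.002, -0.547]
ft_force: [-0.5, -0.4, -2.2]
grip_width: 0.247
24.65 [ 0.5256 -0.2525  0.1086] [[0.939, -0.001, -0.343], [-0.001, -1.0, -0.001], [-0.343, 0.001, -0.939]] [-0.5 -0.4 -2.2] 0.24732639212172144 [-0.16  0.6   0.69  1.52 -0.2   1.46 -1.02]
shift first [-61.4  -1.5  23.1]
turn [ 0.04  0.08 -0.08] shift if turned first [-61.4  -1.6  23. ]
```

View pics/w7.png

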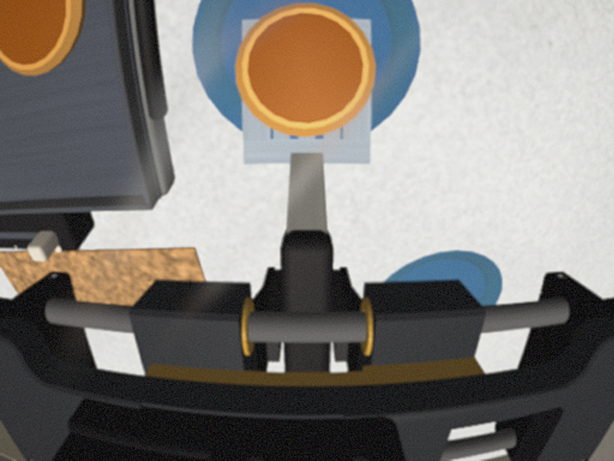

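No slip yet at 20°. From here I'll track the cake numerically and tilt a little more.

```bash
cat >> h.py <<'E'
def blobs(name,kind,lo=60,hi=9000,z=.018):
    d,st=snap(name,'last_%s.png'%name); im=cv2.cvtColor(d['image'],cv2.COLOR_RGB2HSV)
    rng={'blue':((95,110,40),(112,255,255)),'cake':((5,120,60),(22,255,255))}[kind]
    m=cv2.morphologyEx(cv2.inRange(im,*rng),cv2.MORPH_OPEN,np.ones((3,3),np.uint8)); N,l,s,c=cv2.connectedComponentsWithStats(m)
    for i in range(1,N):
        if lo<s[i,4]<hi:
            x,y,w,h,a=s[i]; b=(x+(w-1)/2,y+(h-1)/2)
            print(kind,s[i].tolist(),np.round(c[i],1), np.round(px2w(d,*b,z),4) if name!='wrist' else (wrist_px(*b,.0416)))
E
python3 -c "
from h import *
blobs('wrist','cake',1500)"
python3 -m inch '[[[1,0,-2.4],[0,-1,0]],[[1,0,-2.4],[0,-1,0]],[[1,0,-2.3],[0,-1,0]],[[0,0,0],[0,0,0]],[[0,0,0],[0,0,0]],[[0,0,0],[0,0,0]],[[0,0,0],[0,0,0]],[[0,0,0],[0,0,0]],[[0,0,0],[0,0,0]],[[0,0,0],[0,0,0]]]'
python3 -c "
from h import *
blobs('wrist','cake',1500);show()"
```

```text
cake [0, 0, 71, 63, 3784] [31.9 27.5] [ 0.1493 -0.1663  0.0416]
cake [123, 298, 278, 24, 3222] [273.2 311.8] [-0.0756  0.0054  0.0416]
time: 25.75
position: [0.5307, -0.2525, 0.1142]
tool_rot: [3.078, -0.002, -0.626]
ft_force: [-0.3, -0.5, -2.5]
grip_width: 0.245
cake [0, 0, 70, 65, 3871] [31.6 28.5] [ 0.1486 -0.1668  0.0416]
cake [123, 299, 276, 23, 3171] [271.5 311.9] [-0.0761  0.0046  0.0416]
25.8 [ 0.5307 -0.2525  0.1142] [[0.921, -0.001, -0.391], [-0.001, -1.0, -0.001], [-0.391, 0.001, -0.921]] [-0.1 -0.5 -2.1] 0.24989175768361213 [-0.15  0.64  0.69  1.46 -0.2   1.53 -1.02]
```

```bash
python3 -c "
from h import *
blobs('wrist','cake',6000,40000)
im=cv2.imread('pics/w7.png'); print(im.shape)
"
python3 -m inch '[[[1,0,-2.4],[0,-1,0]],[[1,0,-2.4],[0,-1,0]],[[0,0,0],[0,0,0]],[[0,0,0],[0,0,0]],[[0,0,0],[0,0,0]],[[0,0,0],[0,0,0]],[[0,0,0],[0,0,0]],[[0,0,0],[0,0,0]],[[0,0,0],[0,0,0]],[[0,0,0],[0,0,0]]]'
python3 -c "
from h import *
blobs('wrist','cake',6000,40000);show()"
```

```text
cake [197, 0, 115, 100, 9415] [253.8  47.1] [ 1.134e-01 -1.000e-04  4.160e-02]
(461, 614, 3)
time: 26.85
position: [0.5345, -0.2525, 0.1178]
tool_rot: [3.066, -0.002, -0.68]
ft_force: [0.0, -0.6, -2.2]
grip_width: 0.248
cake [197, 0, 115, 100, 9443] [254.   47.1] [ 1.134e-01 -1.000e-04  4.160e-02]
26.9 [ 0.5345 -0.2525  0.1178] [[0.906, -0.001, -0.423], [-0.002, -1.0, -0.001], [-0.423, 0.001, -0.906]] [-0.6  0.9 -2.3] 0.2482585449235856 [-0.14  0.67  0.68  1.42 -0.2   1.57 -1.02]
```

The cake slid about 8 mm and now rests its leading edge on the plate. I nudge forward 5 mm, then withdraw the blade horizontally.

```bash
python3 -m inch '[[[1.4,0,-1],[0,0,0]],[[1.4,0,-1],[0,0,0]],[[1.3,0,-1],[0,0,0]],[[0,0,0],[0,0,0]],[[-4,0,1.9],[0,0,0]],[[-6,0,2.8],[0,0,0]],[[-6,0,2.8],[0,0,0]],[[-6,0,2.8],[0,0,0]],[[-6,0,2.8],[0,0,0]],[[0,0,0],[0,0,0]]]'
python3 -c "
from h import *
blobs('wrist','cake',6000,40000);show();blobs('top','cake',200,700);blobs('top','blue',200,1500,.01)"
```

```text
time: 27.9
position: [0.5074, -0.2527, 0.119]
tool_rot: [3.067, -0.004, -0.681]
ft_force: [0.2, 1.0, -1.6]
grip_width: 0.248
27.95 [ 0.5081 -0.2525  0.1189] [[0.906, -0.002, -0.422], [-0.002, -1.0, -0.0], [-0.422, 0.001, -0.906]] [ 0.9 -0.8 -1.2] 0.2493741400860754 [-0.16  0.62  0.7   1.49 -0.17  1.55 -1.02]
cake [252, 148, 21, 21, 348] [261.7 158.4] [0.6797 0.0879 0.018 ]
cake [305, 152, 21, 21, 348] [315.  161.8] [ 0.6709 -0.1044  0.018 ]
cake [179, 213, 20, 21, 327] [188.5 223.1] [0.4379 0.3437 0.018 ]
blue [197, 156, 35, 34, 952] [213.7 172.5] [0.6228 0.26   0.01  ]
blue [171, 206, 35, 36, 604] [187.5 224. ] [0.4361 0.3465 0.01  ]
blue [371, 219, 34, 35, 960] [387.3 236.2] [ 0.411  -0.3727  0.01  ]
```

```bash
python3 -m inch '[[[-6,0,2.8],[0,0,0]],[[-6,0,2.8],[0,0,0]],[[-6,0,2.8],[0,0,0]],[[-6,0,2.8],[0,0,0]],[[-6,0,2.8],[0,0,0]],[[-7,0,-5],[0,0,0]],[[-10,0,-10],[0,0,0]],[[-12,0,-15],[0,0,0]],[[-10,0,-15],[0,0,0]],[[-5,0,-10],[0,0,0]]]'
python3 -c "
from h import *
show();blobs('top','cake',60,700);blobs('top','blue',100,1500,.01)
snap('wrist','w8.png',s=1.2)"
```

```text
time: 29.05
position: [0.4591, -0.253, 0.1899]
tool_rot: [3.067, -0.003, -0.675]
ft_force: [-0.1, -0.5, -2.0]
grip_width: 0.248
29.05 [ 0.4591 -0.253   0.1899] [[0.908, -0.002, -0.42], [-0.002, -1.0, -0.001], [-0.42, 0.002, -0.908]] [-0.1 -0.5 -2. ] 0.24800871063250884 [-0.21  0.46  0.75  1.56 -0.09  1.61 -1.02]
cake [252, 149, 20, 20, 341] [261.6 158.4] [0.6778 0.0896 0.018 ]
cake [305, 152, 21, 21, 349] [315.  161.8] [ 0.6709 -0.1044  0.018 ]
cake [345, 167, 20, 20, 307] [354.4 176.1] [ 0.6224 -0.2486  0.018 ]
cake [179, 214, 20, 20, 323] [188.5 223.1] [0.4361 0.3436 0.018 ]
cake [25, 316, 5, 20, 85] [ 27.2 325.8] [0.0645 0.8931 0.018 ]
cake [23, 348, 6, 19, 85] [ 25.3 357. ] [-0.0434  0.8915  0.018 ]
blue [197, 156, 35, 34, 952] [213.7 172.5] [0.6228 0.26   0.01  ]
blue [338, 160, 30, 32, 355] [349.6 173. ] [ 0.6267 -0.2428  0.01  ]
blue [171, 206, 35, 36, 602] [187.5 224.1] [0.4361 0.3465 0.01  ]
blue [371, 222, 34, 32, 893] [387.4 237.3] [ 0.4056 -0.3728  0.01  ]
blue [22, 372, 16, 11, 118] [ 27.8 375.7] [-0.1135  0.877   0.01  ]
```

View pics/w8.png

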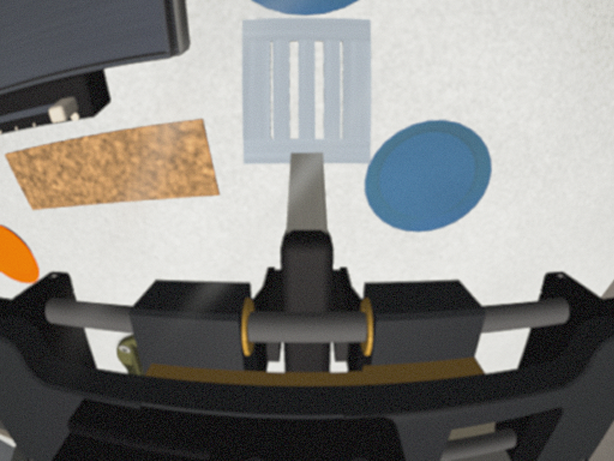

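Cake 1 is served: top-view centroid (354.4,176.1) against plate centroid (355.1,176.5), within about 3 mm. Next, the right-hand cake goes to the far-right plate.

```bash
python3 -m inch '[[[0,0,0],[0,4,0]],[[0,0,0],[0,5,0]],[[0,0,0],[0,4,0]],[[0,-15,0],[0,0,0]],[[2,-25,0],[0,0,0]],[[5,-30,0],[0,0,0]],[[6,-30,5],[0,0,0]],[[6,-30,8],[0,0,0]],[[6,-15,10],[0,0,0]],[[2,-5,5],[0,0,0]]]'
python3 -c "
from h import *
show();plan([.4855,-.103,.1237],0,-12)"
```

```text
time: 30.2
position: [0.4792, -0.1004, 0.1522]
tool_rot: [3.123, 0.003, -0.332]
ft_force: [-0.7, -0.7, -1.3]
grip_width: 0.247
30.2 [ 0.4792 -0.1004  0.1522] [[0.978, 0.002, -0.21], [0.002, -1.0, -0.001], [-0.21, 0.001, -0.978]] [-0.7 -0.7 -1.3] 0.24683077376144608 [-0.46  0.23  0.67  1.81 -0.1   1.35 -1.32]
shift first [12.1  2.6 26.6]
turn [0.08 0.14 0.12] shift if turned first [12.1  2.6 26.6]
```

```bash
python3 -m inch '[[[2,1,4],[0,0,0]],[[4,1.6,7],[0,0,0]],[[4,0,8],[0,0,0]],[[2,0,6],[0,0,0]],[[0,0,1.6],[0,0,0]],[[0,0,0],[0,0,0]],[[4.9,0,-0.8],[0,0,0]],[[4.9,0,-0.8],[0,0,0]],[[4.9,0,-0.8],[0,0,0]],[[4.9,0,-0.8],[0,0,0]]]'
python3 -m inch '[[[2.1,0,6.5],[0,3,0]],[[2.2,0,6.6],[0,3,0]],[[2.2,0,7],[0,3,0]],[[3,0,0],[0,0,0]],[[5,0,-0.2],[0,0,0]],[[6,0,-0.3],[0,0,0]],[[6,0,-0.3],[0,0,0]],[[6,0,-0.3],[0,0,0]],[[5,0,-0.3],[0,0,0]],[[0,0,0],[0,0,0]]]'
python3 -c "
from h import *
show();plan([.5795,-.103,.1012],0,-3)"
```

```text
time: 31.2
position: [0.5064, -0.1049, 0.1246]
tool_rot: [3.123, -0.001, -0.327]
ft_force: [0.0, 0.2, -0.9]
grip_width: 0.246
time: 32.2
position: [0.5409, -0.1051, 0.1033]
tool_rot: [3.139, -0.001, -0.082]
ft_force: [-0.6, 0.7, -1.7]
grip_width: 0.248
32.2 [ 0.5409 -0.1051  0.1033] [[0.999, -0.001, -0.052], [-0.001, -1.0, -0.002], [-0.052, 0.002, -0.999]] [-0.6  0.7 -1.7] 0.2475262688319261 [-0.43  0.3   0.66  1.84 -0.19  1.12 -1.27]
shift first [38.7 -2.1  0.1]
turn [ 0.1  -0.01 -0.05] shift if turned first [38.7 -2.1  0.1]
```

```bash
python3 -m inch '[[[0,0,1],[0,0,0]],[[2,-1,0.8],[0,0,0]],[[5,-0.5,-0.2],[0,0,0]],[[5,0,-0.2],[0,0,0]],[[5,0,-0.2],[0,0,0]],[[5,0,-0.2],[0,0,0]],[[5,0,-0.2],[0,0,0]],[[5,0,-0.3],[0,0,0]],[[4,0,-0.2],[0,0,0]],[[2.5,0,-0.1],[0,0,0]]]'
python3 -c "
from h import *
show()
blobs('wrist','cake',3000,40000)"
```

```text
time: 33.2
position: [0.5789, -0.1037, 0.1012]
tool_rot: [3.139, -0.002, -0.082]
ft_force: [-2.4, -0.4, 1.2]
grip_width: 0.249
33.2 [ 0.5789 -0.1037  0.1012] [[0.999, -0.001, -0.052], [-0.001, -1.0, -0.001], [-0.052, 0.001, -0.999]] [-2.4 -0.4  1.2] 0.24921853813311012 [-0.4   0.38  0.64  1.75 -0.23  1.15 -1.25]
cake [195, 0, 117, 110, 9960] [252.6  53.8] [ 0.1102 -0.0007  0.0416]
cake [0, 54, 54, 90, 4022] [24.8 98.3] [ 0.0969 -0.1753  0.0416]
cake [388, 104, 69, 82, 4434] [422.  144.7] [0.0566 0.118  0.0416]
cake [122, 298, 280, 24, 3603] [270.9 311.8] [-0.0756  0.0055  0.0416]
```

Cake on the blade with the same apparent size and place as the first one. I lift.

```bash
python3 -m inch '[[[0,0,0],[0,0,0]],[[0,0,-0.5],[0,1,0]],[[0,0,-1],[0,1,0]],[[0,0,-2],[0,1,0]],[[0,0,-3],[0,1,0]],[[0,0,-4],[0,1,0]],[[0,0,-6],[0,0,0]],[[0,0,-8],[0,0,0]],[[-2,0,-10],[0,0,0]],[[-3,0,-12],[0,0,0]]]'
python3 -m inch '[[[-4,0,-12],[0,0,0]],[[-4,0,-12],[0,0,0]],[[-4,0,-10],[0,0,0]],[[-2,0,-6],[0,0,0]],[[-1,0,-2],[0,0,0]],[[0,0,0],[0,0,0]],[[0,4,0],[0,0,0]],[[0,10,0],[0,0,0]],[[-4,16,0],[0,0,0]],[[-10,16,0],[0,0,0]]]'
python3 -c "
from h import *
show()
blobs('wrist','cake',3000,40000);blobs('top','blue',100,1500,.01);blobs('top','cake',100,600)
plan([.311,-.3715,.19],0,2)"
```

```text
time: 34.25
position: [0.5721, -0.1037, 0.1484]
tool_rot: [3.14, -0.002, 0.055]
ft_force: [-0.1, -0.9, -1.4]
grip_width: 0.25
time: 35.25
position: [0.5416, -0.1509, 0.1881]
tool_rot: [3.139, -0.001, 0.054]
ft_force: [-0.5, -0.7, -1.9]
grip_width: 0.247
35.25 [ 0.5416 -0.1509  0.1881] [[0.999, -0.001, 0.034], [-0.001, -1.0, -0.003], [0.034, 0.002, -0.999]] [-0.5 -0.7 -1.9] 0.247315692577109 [-0.41  0.16  0.71  1.79 -0.12  1.19 -1.24]
cake [195, 2, 116, 110, 9551] [253.3  57.9] [ 0.1089 -0.001   0.0416]
cake [315, 77, 62, 65, 3162] [345.9 109.1] [0.0772 0.0583 0.0416]
cake [122, 298, 280, 24, 3505] [271.3 311.8] [-0.0756  0.0055  0.0416]
blue [197, 156, 35, 34, 951] [213.7 172.5] [0.6228 0.26   0.01  ]
blue [347, 160, 26, 19, 207] [360.9 166.9] [ 0.6512 -0.268   0.01  ]
blue [171, 206, 35, 36, 596] [187.4 224.1] [0.4361 0.3465 0.01  ]
blue [371, 219, 34, 35, 958] [387.4 236.2] [ 0.411  -0.3727  0.01  ]
blue [22, 372, 16, 11, 119] [ 27.8 375.7] [-0.1135  0.877   0.01  ]
cake [252, 148, 21, 21, 350] [261.7 158.4] [0.6797 0.0879 0.018 ]
cake [324, 153, 22, 22, 373] [334.3 163.6] [ 0.6676 -0.1752  0.018 ]
cake [179, 213, 20, 21, 326] [188.5 223.1] [0.4379 0.3437 0.018 ]
shift first [-228.   220.6   -9.2]
turn [ 0.09  0.03 -0.31] shift if turned first [-229.2  219.4   -9.7]
```

```bash
python3 -m inch '[[[-6,5,0],[0,0,0]],[[-12,11,0],[0,0,0]],[[-18,16,0],[0,0,0]],[[-24,21,0],[0,0,0]],[[-27,24,0],[0,0,0]],[[-27,24,0],[0,0,0]],[[-27,24,0],[0,0,0]],[[-27,24,0],[0,0,0]],[[-24,22,0],[0,0,0]],[[-19,18,0],[0,0,0]]]'
python3 -m inch '[[[-14,14,0],[0,0,0]],[[-9,9,0],[0,0,0]],[[-6,6,0],[0,0,0]],[[-3,3,0],[0,0,0]],[[0,0,0],[0,-1,0]],[[0,0,0],[0,-2,0]],[[0,0,0],[0,-2,0]],[[0,0,0],[0,-2,0]],[[0,0,0],[0,-1,0]],[[0,0,0],[0,0,0]]]'
python3 -c "
from h import *
show()
blobs('wrist','cake',6000,40000);blobs('top','blue',100,1500,.01)
plan([.298,-.372,.0955],0,-10)"
```

```text
time: 36.4
position: [0.3278, -0.3397, 0.1812]
tool_rot: [3.141, -0.004, 0.056]
ft_force: [0.3, 0.2, -2.9]
grip_width: 0.246
time: 37.4
position: [0.2998, -0.3696, 0.18]
tool_rot: [3.135, 0.002, -0.167]
ft_force: [-0.1, -0.3, -1.8]
grip_width: 0.243
37.4 [ 0.2998 -0.3696  0.18  ] [[0.994, 0.001, -0.106], [0.001, -1.0, -0.002], [-0.106, 0.002, -0.994]] [-0.1 -0.3 -1.8] 0.24336248047706735 [-0.18  0.04  0.99  1.93  0.05  1.27 -0.78]
cake [199, 4, 116, 110, 9670] [256.9  58.6] [0.1076 0.0015 0.0416]
blue [197, 156, 35, 34, 952] [213.7 172.5] [0.6228 0.26   0.01  ]
blue [338, 160, 35, 34, 575] [355.2 176.8] [ 0.6233 -0.252   0.01  ]
blue [171, 206, 35, 36, 597] [187.5 224. ] [0.4361 0.3465 0.01  ]
blue [370, 219, 31, 34, 483] [381.4 232.6] [ 0.4126 -0.3636  0.01  ]
blue [22, 372, 16, 11, 117] [ 27.8 375.7] [-0.1135  0.877   0.01  ]
shift first [ 8.1  1.9 84.2]
turn [ 0.07 -3.98 -0.04] shift if turned first [13.9  2.  83.5]
```

```bash
python3 -m inch '[[[0,0,2],[0,-2,0]],[[0,0,5],[0,-2,0]],[[2,0.5,10],[0,0,0]],[[2,0.5,13],[0,0,0]],[[2,0,14],[0,0,0]],[[2,0,14],[0,0,0]],[[2,0,12],[0,0,0]],[[1,0,8],[0,0,0]],[[1,0,4],[0,0,0]],[[1,0,1.5],[0,0,0]]]'
python3 -c "
from h import *
show()
blobs('wrist','cake',6000,40000);blobs('top','blue',100,1500,.01)
plan([.298,-.372,.0955],0,-10)"
```

```text
time: 38.5
position: [0.2971, -0.3714, 0.0954]
tool_rot: [3.129, -0.002, -0.274]
ft_force: [0.9, 0.1, -2.4]
grip_width: 0.25
38.5 [ 0.2971 -0.3714  0.0954] [[0.985, -0.001, -0.174], [-0.001, -1.0, -0.001], [-0.174, 0.001, -0.985]] [ 0.9  0.1 -2.4] 0.24977206058822557 [-0.11  0.25  0.97  1.98 -0.08  1.14 -0.68]
cake [198, 3, 116, 110, 9766] [255.4  57. ] [0.1082 0.0008 0.0416]
blue [197, 156, 35, 34, 951] [213.7 172.5] [0.6228 0.26   0.01  ]
blue [338, 160, 35, 34, 575] [355.2 176.8] [ 0.6233 -0.252   0.01  ]
blue [171, 206, 35, 36, 599] [187.5 224. ] [0.4361 0.3465 0.01  ]
blue [371, 219, 34, 30, 478] [386.7 230.8] [ 0.42   -0.3726  0.01  ]
blue [22, 372, 16, 11, 114] [ 27.8 375.6] [-0.1135  0.877   0.01  ]
shift first [0.6 0.5 0.3]
turn [ 0.07 -0.02 -0.07] shift if turned first [0.6 0.5 0.3]
```

Now the same tilt as before (−10° to −25°), then the check.

```bash
python3 -m inch '[[[1.6,0,-1.65],[0,-1,0]],[[1.6,0,-1.65],[0,-1,0]],[[1.35,0,-1.65],[0,-1,0]],[[1.35,0,-1.65],[0,-1,0]],[[1.35,0,-1.65],[0,-1,0]],[[1.35,0,-1.65],[0,-1,0]],[[1.35,0,-1.65],[0,-1,0]],[[1.35,0,-1.65],[0,-1,0]],[[1.35,0,-1.65],[0,-1,0]],[[1.35,0,-1.65],[0,-1,0]]]'
python3 -m inch '[[[1,0,-2.4],[0,-1,0]],[[1,0,-2.4],[0,-1,0]],[[1,0,-2.3],[0,-1,0]],[[1,0,-2.4],[0,-1,0]],[[1,0,-2.4],[0,-1,0]],[[0,0,0],[0,0,0]],[[0,0,0],[0,0,0]],[[0,0,0],[0,0,0]],[[0,0,0],[0,0,0]],[[0,0,0],[0,0,0]]]'
python3 -c "
from h import *
show()
blobs('wrist','cake',6000,40000)
plan([.3232,-.372,.1178],0,-25)"
```

```text
time: 39.6
position: [0.3151, -0.3714, 0.1083]
tool_rot: [3.093, -0.002, -0.547]
ft_force: [0.2, 1.0, -2.0]
grip_width: 0.248
time: 40.6
position: [0.3237, -0.3714, 0.1175]
tool_rot: [3.067, -0.003, -0.679]
ft_force: [-0.2, -0.4, -2.1]
grip_width: 0.251
40.6 [ 0.3237 -0.3714  0.1175] [[0.906, -0.002, -0.422], [-0.002, -1.0, -0.0], [-0.422, 0.001, -0.906]] [-0.2 -0.4 -2.1] 0.2513778582789907 [-0.11  0.47  0.92  1.78 -0.06  1.38 -0.74]
cake [198, 0, 115, 101, 9497] [255.2  47.7] [0.1131 0.0005 0.0416]
shift first [-0.6  0.6 -0.1]
turn [ 0.02 -0.01 -0.1 ] shift if turned first [-0.6  0.6 -0.1]
```

```bash
python3 -m inch '[[[1.2,0,-1],[0,0,0]],[[1.2,0,-1],[0,0,0]],[[1,0,-0.9],[0,0,0]],[[0,0,0],[0,0,0]],[[-4,0,1.9],[0,0,0]],[[-6,0,2.8],[0,0,0]],[[-6,0,2.8],[0,0,0]],[[-6,0,2.8],[0,0,0]],[[-6,0,2.8],[0,0,0]],[[0,0,0],[0,0,0]]]'
python3 -m inch '[[[-6,0,2.8],[0,0,0]],[[-6,0,2.8],[0,0,0]],[[-6,0,2.8],[0,0,0]],[[-6,0,2.8],[0,0,0]],[[-6,0,2.8],[0,0,0]],[[-3,0,-5],[0,0,0]],[[-3,0,-10],[0,0,0]],[[0,0,-15],[0,0,0]],[[0,0,-15],[0,0,0]],[[0,0,-15],[0,0,0]]]'
python3 -c "
from h import *
show()
blobs('wrist','cake',3000,40000)
blobs('top','cake',60,600);blobs('top','blue',100,1500,.01)"
```

```text
time: 41.65
position: [0.2959, -0.3713, 0.1186]
tool_rot: [3.067, -0.004, -0.68]
ft_force: [-0.2, 0.1, -2.4]
grip_width: 0.247
time: 42.65
position: [0.2849, -0.3713, 0.1768]
tool_rot: [3.066, -0.001, -0.679]
ft_force: [-0.6, 0.4, -1.6]
grip_width: 0.248
42.65 [ 0.2849 -0.3713  0.1768] [[0.907, -0.001, -0.422], [-0.001, -1.0, -0.001], [-0.422, 0.001, -0.907]] [-0.6  0.4 -1.6] 0.2480969811241445 [-0.17  0.33  0.99  1.8   0.04  1.46 -0.75]
cake [123, 298, 278, 24, 3201] [272.5 311.8] [-0.0756  0.0054  0.0416]
cake [252, 149, 21, 20, 343] [261.6 158.5] [0.6779 0.0878 0.018 ]
cake [345, 167, 20, 20, 318] [354.7 176.3] [ 0.6224 -0.2486  0.018 ]
cake [179, 213, 20, 21, 327] [188.5 223. ] [0.4379 0.3437 0.018 ]
cake [377, 226, 20, 16, 271] [386.9 234.3] [ 0.4199 -0.3669  0.018 ]
cake [25, 314, 5, 23, 93] [ 27.2 324.9] [0.0662 0.8932 0.018 ]
cake [23, 343, 6, 24, 104] [ 25.2 354.6] [-0.0349  0.892   0.018 ]
blue [201, 146, 35, 34, 947] [217.7 162.4] [0.6596 0.2468 0.01  ]
blue [338, 160, 35, 34, 574] [355.2 176.8] [ 0.6233 -0.252   0.01  ]
blue [171, 206, 35, 36, 602] [187.4 224. ] [0.4361 0.3465 0.01  ]
blue [371, 219, 34, 33, 397] [384.8 231.6] [ 0.4146 -0.3727  0.01  ]
blue [504, 251, 8, 133, 924] [507.9 317. ] [ 0.1338 -0.8071  0.01  ]
blue [22, 372, 16, 11, 117] [ 27.8 375.7] [-0.1135  0.877   0.01  ]
```

Plate L got knocked: it is now at about (0.660, 0.247). I'll use that. On to the last cake.

```bash
python3 -m inch '[[[0,0,-6],[0,4,0]],[[0,0,-6],[0,5,0]],[[0,0,-4],[0,4,0]],[[15,-5,-3],[0,0,0]],[[25,-15,-5],[0,0,0]],[[30,-25,-6],[0,0,0]],[[25,-35,-5],[0,0,0]],[[18,-40,-4],[0,0,0]],[[12,-40,-2],[0,0,0]],[[10,-40,-2],[0,0,0]]]'
python3 -m inch '[[[10,-40,-2],[0,0,0]],[[10,-40,-2],[0,0,0]],[[10,-40,-2],[0,0,0]],[[10,-40,-2],[0,0,0]],[[8,-40,-2],[0,0,0]],[[8,-30,0],[0,0,0]],[[5,-18,0],[0,0,0]],[[2,-8,10],[0,0,0]],[[0,0,10],[0,0,0]],[[0,0,5],[0,0,0]]]'
python3 -c "
from h import *
show();plan([.4855,.088,.1237],0,-12)
blobs('top','blue',300,1500,.01);blobs('top','cake',200,600,.051)"
```

```text
time: 43.8
position: [0.4281, -0.1692, 0.1876]
tool_rot: [3.122, -0.001, -0.332]
ft_force: [0.9, -0.6, -1.3]
grip_width: 0.246
time: 44.8
position: [0.4853, 0.0824, 0.1587]
tool_rot: [3.121, -0.006, -0.333]
ft_force: [0.1, -0.8, -1.8]
grip_width: 0.244
44.8 [0.4853 0.0824 0.1587] [[0.978, -0.003, -0.211], [-0.004, -1.0, -0.002], [-0.211, 0.003, -0.978]] [ 0.1 -0.8 -1.8] 0.24430192025524755 [-0.78  0.23  0.67  1.8  -0.17  1.37 -1.63]
shift first [ 7.6 -5.7 34.1]
turn [ 0.14  0.16 -0.22] shift if turned first [ 7.5 -5.6 34.2]
blue [201, 146, 35, 34, 948] [217.6 162.4] [0.6596 0.2468 0.01  ]
blue [338, 160, 35, 34, 571] [355.1 176.9] [ 0.6233 -0.252   0.01  ]
blue [171, 206, 35, 36, 600] [187.4 223.9] [0.4361 0.3465 0.01  ]
blue [371, 219, 34, 35, 589] [387.5 236.6] [ 0.411  -0.3727  0.01  ]
cake [252, 149, 21, 14, 246] [261.6 155.8] [0.6839 0.0883 0.051 ]
cake [345, 167, 20, 20, 317] [354.7 176.2] [ 0.6186 -0.2422  0.051 ]
cake [179, 213, 20, 21, 328] [188.5 223. ] [0.4376 0.3391 0.051 ]
cake [377, 226, 20, 20, 321] [387.  235.7] [ 0.413  -0.3584  0.051 ]
```

Second cake is centred: (387.0,235.7) against plate (387.5,236.6). I scoop the third.

```bash
python3 -m inch '[[[2,-2,8],[0,0,-0.2]],[[3,-3,9],[0,0,0]],[[2,-0.7,9],[0,0,0]],[[1,0,6],[0,0,0]],[[0,0,2.5],[0,0,0]],[[0,0,0],[0,0,0]],[[4.9,0,-0.8],[0,0,0]],[[4.9,0,-0.8],[0,0,0]],[[4.9,0,-0.8],[0,0,0]],[[4.9,0,-0.8],[0,0,0]]]'
python3 -m inch '[[[2.1,0,6.5],[0,3,0]],[[2.2,0,6.6],[0,3,0]],[[2.2,0,7],[0,3,0]],[[1,0,0],[0,0,0]],[[0,0,0],[0,0,0]],[[0,0,0],[0,0,0]],[[0,0,0],[0,0,0]],[[0,0,0],[0,0,0]],[[0,0,0],[0,0,0]],[[0,0,0],[0,0,0]]]'
python3 -c "
from h import *
show();plan([.5795,.088,.1012],0,-3)"
```

```text
time: 45.9
position: [0.5079, 0.0903, 0.1242]
tool_rot: [3.124, 0.004, -0.327]
ft_force: [-0.0, -0.8, -2.0]
grip_width: 0.245
time: 46.9
position: [0.5116, 0.0902, 0.1032]
tool_rot: [3.14, 0.003, -0.082]
ft_force: [-0.4, -0.4, -1.5]
grip_width: 0.245
46.9 [0.5116 0.0902 0.1032] [[0.999, 0.002, -0.052], [0.002, -1.0, -0.001], [-0.052, 0.001, -0.999]] [-0.4 -0.4 -1.5] 0.2446154681835377 [-0.81  0.22  0.66  1.91 -0.16  1.11 -1.65]
shift first [67.9  2.3 -1.6]
turn [ 0.04 -0.01  0.13] shift if turned first [67.9  2.2 -1.6]
```

```bash
python3 -m inch '[[[0,1,1],[0,0,0]],[[2,1,0.7],[0,0,0]],[[5,0.2,-0.2],[0,0,0]],[[5,0,-0.2],[0,0,0]],[[5,0,-0.3],[0,0,0]],[[6,0,-0.3],[0,0,0]],[[6,0,-0.3],[0,0,0]],[[6,0,-0.3],[0,0,0]],[[5,0,-0.3],[0,0,0]],[[0,0,0],[0,0,0]]]'
python3 -m inch '[[[3,0,-0.2],[0,0,0]],[[5,0,-0.2],[0,0,0]],[[5,0,-0.2],[0,0,0]],[[5,0,-0.2],[0,0,0]],[[5,0,-0.3],[0,0,0]],[[3,0,-0.2],[0,0,0]],[[2,0,0],[0,0,0]],[[0,0,0],[0,0,0]],[[0,0,0],[0,0,0]],[[0,0,0],[0,0,0]]]'
python3 -c "
from h import *
show()
blobs('wrist','cake',3000,40000)"
```

```text
time: 47.9
position: [0.5525, 0.088, 0.1013]
tool_rot: [3.14, 0.003, -0.08]
ft_force: [1.8, 0.3, 0.1]
grip_width: 0.248
time: 48.9
position: [0.5799, 0.0882, 0.1012]
tool_rot: [3.14, 0.004, -0.08]
ft_force: [0.8, 0.3, -0.7]
grip_width: 0.244
48.9 [0.5799 0.0882 0.1012] [[0.999, 0.002, -0.051], [0.002, -1.0, -0.001], [-0.051, 0.0, -0.999]] [ 0.8  0.3 -0.7] 0.24439787227690887 [-0.72  0.38  0.65  1.75 -0.25  1.15 -1.56]
cake [197, 0, 118, 112, 10047] [255.3  55.3] [0.1095 0.0008 0.0416]
cake [122, 292, 286, 30, 3666] [275.9 311.4] [-0.0725  0.0078  0.0416]
```

Scooped. I lift, then move left over the knocked plate.

```bash
python3 -m inch '[[[0,0,0],[0,0,0]],[[0,0,-0.5],[0,1,0]],[[0,0,-1],[0,1,0]],[[0,0,-2],[0,1,0]],[[0,0,-3],[0,1,0]],[[0,0,-4],[0,1,0]],[[0,0,-6],[0,0,0]],[[0,0,-8],[0,0,0]],[[-2,0,-10],[0,0,0]],[[-3,0,-12],[0,0,0]]]'
python3 -m inch '[[[-4,0,-12],[0,0,0]],[[-4,0,-12],[0,0,0]],[[-4,0,-10],[0,0,0]],[[-2,0,-6],[0,0,0]],[[-1,0,-2],[0,0,0]],[[0,0,0],[0,0,0]],[[0,-4,0],[0,0,0]],[[0,-8,0],[0,0,0]],[[0,-12,0],[0,0,0]],[[0,-16,0],[0,0,0]]]'
python3 -c "
from h import *
show()
blobs('wrist','cake',6000,40000);blobs('top','blue',100,1500,.01);blobs('top','cake',100,600)
plan([.5475,.247,.19],0,2)"
```

```text
time: 49.95
position: [0.5731, 0.0881, 0.1483]
tool_rot: [3.14, 0.003, 0.055]
ft_force: [0.2, 0.4, -2.9]
grip_width: 0.251
time: 50.95
position: [0.5565, 0.1291, 0.1885]
tool_rot: [3.14, 0.003, 0.054]
ft_force: [0.9, -0.8, -2.9]
grip_width: 0.247
50.95 [0.5565 0.1291 0.1885] [[0.999, 0.002, 0.035], [0.002, -1.0, -0.001], [0.035, 0.001, -0.999]] [ 0.9 -0.8 -2.9] 0.24668175517772625 [-0.87  0.18  0.66  1.77 -0.11  1.2  -1.75]
cake [198, 3, 116, 110, 9510] [256.4  58.9] [0.1082 0.0008 0.0416]
blue [201, 145, 35, 35, 819] [216.4 160.7] [0.6615 0.2468 0.01  ]
blue [338, 160, 35, 34, 574] [355.2 176.8] [ 0.6233 -0.252   0.01  ]
blue [171, 206, 35, 36, 602] [187.5 224.1] [0.4361 0.3465 0.01  ]
blue [371, 219, 34, 35, 586] [387.5 236.6] [ 0.411  -0.3727  0.01  ]
blue [22, 372, 16, 11, 118] [ 27.9 375.8] [-0.1135  0.877   0.01  ]
cake [238, 145, 21, 21, 345] [247.7 155.1] [0.6891 0.1388 0.018 ]
cake [345, 167, 20, 20, 316] [354.7 176.3] [ 0.6224 -0.2486  0.018 ]
cake [179, 213, 20, 21, 327] [188.5 223. ] [0.4379 0.3437 0.018 ]
cake [377, 226, 20, 20, 322] [386.9 235.7] [ 0.4128 -0.367   0.018 ]
shift first [  -8.  -116.3   -1.9]
turn [0.02 0.03 0.36] shift if turned first [  -8.7 -116.3   -1.8]
```

```bash
python3 -m inch '[[[0,-18,0],[0,0,0.4]],[[-1,-20,0],[0,0,0]],[[-2,-20,0],[0,0,0]],[[-2,-20,0],[0,0,0]],[[-2,-16,0],[0,0,0]],[[-1,-12,0],[0,0,0]],[[-1,-7,0],[0,0,0]],[[0,-4,0],[0,0,0]],[[0,-1,0],[0,-1,0]],[[0,0,0],[0,-1,0]]]'
python3 -m inch '[[[0,0,0],[0,-2,0]],[[0,0,0],[0,-2,0]],[[0,0,0],[0,-2,0]],[[0,0,2],[0,-2,0]],[[0,0,4],[0,-2,0]],[[1,0,6],[0,0,0]],[[1,0,8],[0,0,0]],[[1,0,10],[0,0,0]],[[1,0,10],[0,0,0]],[[1,0,8],[0,0,0]]]'
python3 -c "
from h import *
show()
blobs('wrist','cake',6000,40000);blobs('top','blue',100,1500,.01)
plan([.5475,.2485,.0955],0,-10)"
```

```text
time: 52.1
position: [0.5482, 0.2456, 0.1886]
tool_rot: [3.141, -0.008, -0.002]
ft_force: [-0.0, 0.2, -2.2]
grip_width: 0.246
time: 53.1
position: [0.5442, 0.2463, 0.1392]
tool_rot: [-3.129, 0.007, 0.275]
ft_force: [-0.5, 0.5, -2.7]
grip_width: 0.247
53.1 [0.5442 0.2463 0.1392] [[0.985, -0.004, -0.174], [-0.004, -1.0, 0.0], [-0.174, 0.0, -0.985]] [-0.5  0.5 -2.7] 0.24725457716728616 [-0.86  0.44  0.57  1.59 -0.29  1.36 -1.81]
cake [199, 3, 115, 110, 9666] [256.1  56.8] [0.1082 0.0011 0.0416]
blue [219, 146, 17, 29, 229] [228.1 158.3] [0.6697 0.2145 0.01  ]
blue [338, 160, 35, 34, 575] [355.2 176.8] [ 0.6233 -0.252   0.01  ]
blue [171, 206, 29, 36, 442] [182.8 225. ] [0.4358 0.3573 0.01  ]
blue [371, 219, 34, 35, 585] [387.6 236.6] [ 0.411  -0.3727  0.01  ]
blue [504, 310, 8, 74, 524] [507.9 346.1] [ 0.0301 -0.8062  0.01  ]
blue [22, 372, 16, 11, 118] [ 27.9 375.8] [-0.1135  0.877   0.01  ]
shift first [11.4 -2.4 41.9]
turn [ 0.03  0.14 -0.25] shift if turned first [11.3 -2.4 41.9]
```

```bash
python3 -m inch '[[[1,-1,3],[0,0,-0.2]],[[2,-1,5],[0,0,0]],[[2,-0.4,7],[0,0,0]],[[2,0,8],[0,0,0]],[[2,0,7],[0,0,0]],[[1.2,0,6],[0,0,0]],[[1,0,4],[0,0,0]],[[0,0,1.5],[0,0,0]],[[0,0,0],[0,0,0]],[[0,0,0],[0,0,0]]]'
python3 -c "
from h import *
show()
blobs('wrist','cake',6000,40000)
plan([.5475,.2485,.0955],0,-10)
d,_=snap('wrist','w9.png',s=1.2)"
```

```text
time: 54.2
position: [0.5489, 0.2487, 0.0978]
tool_rot: [-3.129, 0.002, 0.273]
ft_force: [-0.2, 0.3, -2.1]
grip_width: 0.246
54.2 [0.5489 0.2487 0.0978] [[0.985, -0.001, -0.173], [-0.001, -1.0, 0.001], [-0.173, -0.001, -0.985]] [-0.2  0.3 -2.1] 0.24585970889097097 [-0.85  0.49  0.55  1.61 -0.32  1.29 -1.79]
cake [199, 3, 115, 110, 9722] [256.2  56.9] [0.1082 0.0011 0.0416]
shift first [-1.1  0.2  2.6]
turn [-0.06 -0.04 -0.06] shift if turned first [-1.1  0.2  2.6]
```

View pics/w9.png

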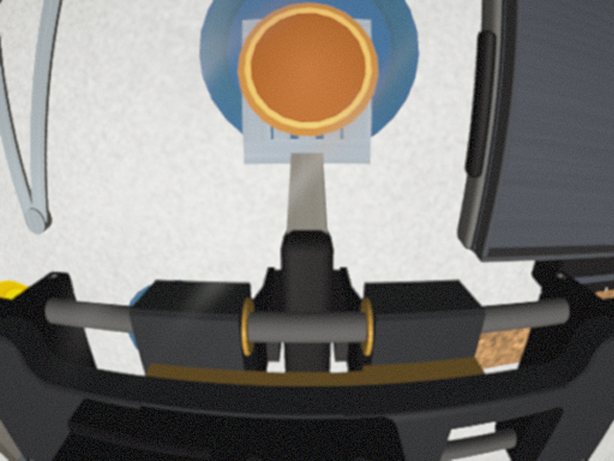

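Aligned: plate 200 to 418, cake centred at 308. I tilt, nudge and withdraw as before.

```bash
python3 -m inch '[[[0,0,0.5],[0,-1,0]],[[0.7,0,-1],[0,-1,0]],[[1.35,0,-1.4],[0,-1,0]],[[1.35,0,-1.65],[0,-1,0]],[[1.35,0,-1.65],[0,-1,0]],[[1.35,0,-1.65],[0,-1,0]],[[1.35,0,-1.65],[0,-1,0]],[[1.35,0,-1.65],[0,-1,0]],[[1.35,0,-1.65],[0,-1,0]],[[1.35,0,-1.65],[0,-1,0]]]'
python3 -m inch '[[[1,0,-2.4],[0,-1,0]],[[1,0,-2.4],[0,-1,0]],[[1,0,-2.3],[0,-1,0]],[[1,0,-2.4],[0,-1,0]],[[1,0,-2.4],[0,-1,0]],[[0,0,0],[0,0,0]],[[0,0,0],[0,0,0]],[[0,0,0],[0,0,0]],[[0,0,0],[0,0,0]],[[0,0,0],[0,0,0]]]'
python3 -c "
from h import *
show()
blobs('wrist','cake',6000,40000)
plan([.5725,.2485,.1177],0,-25)"
```

```text
time: 55.3
position: [0.5636, 0.2486, 0.1075]
tool_rot: [-3.093, 0.002, 0.547]
ft_force: [0.4, 0.6, -2.7]
grip_width: 0.25
time: 56.3
position: [0.5723, 0.2487, 0.1167]
tool_rot: [-3.066, 0.001, 0.68]
ft_force: [-0.7, 0.1, -1.8]
grip_width: 0.245
56.3 [0.5723 0.2487 0.1167] [[0.906, -0.001, -0.423], [-0.001, -1.0, 0.001], [-0.423, -0.001, -0.906]] [-0.7  0.1 -1.8] 0.24453382043933852 [-0.69  0.7   0.51  1.31 -0.41  1.65 -1.73]
cake [199, 0, 116, 104, 9675] [256.5  50.1] [0.1121 0.0014 0.0416]
shift first [-0.3  0.2 -1. ]
turn [-0.05  0.   -0.04] shift if turned first [-0.3  0.2 -1. ]
```

```bash
python3 -m inch '[[[1.3,0,-1.4],[0,0,0]],[[1.3,0,-1.4],[0,0,0]],[[1.2,0,-1],[0,0,0]],[[0,0,0],[0,0,0]],[[-4,0,1.9],[0,0,0]],[[-6,0,2.8],[0,0,0]],[[-6,0,2.8],[0,0,0]],[[-6,0,2.8],[0,0,0]],[[-6,0,2.8],[0,0,0]],[[0,0,0],[0,0,0]]]'
python3 -m inch '[[[-6,0,2.8],[0,0,0]],[[-6,0,2.8],[0,0,0]],[[-6,0,2.8],[0,0,0]],[[-6,0,2.8],[0,0,0]],[[-6,0,2.8],[0,0,0]],[[-7,0,-5],[0,0,0]],[[-10,0,-10],[0,0,0]],[[-12,0,-15],[0,0,0]],[[-12,0,-15],[0,0,0]],[[-8,0,-12],[0,0,0]]]'
python3 -m inch '[[[-8,0,-4],[0,0,0]],[[-15,0,-8],[0,0,0]],[[-20,0,-8],[0,0,0]],[[-20,0,-6],[0,0,0]],[[-10,0,-3],[0,0,0]],[[0,0,0],[0,5,0]],[[0,0,0],[0,7,0]],[[0,0,0],[0,7,0]],[[0,0,0],[0,6,0]],[[0,0,0],[0,0,0]]]'
python3 -c "
from h import *
show()
blobs('top','blue',100,1500,.01);blobs('top','cake',100,600)
plan([.4286,-.0917,.16],92.3)"
```

```text
time: 57.35
position: [0.5455, 0.2491, 0.1187]
tool_rot: [-3.066, 0.0, 0.681]
ft_force: [-0.2, -0.3, -1.3]
grip_width: 0.245
time: 58.35
position: [0.4934, 0.2489, 0.1936]
tool_rot: [-3.066, 0.001, 0.676]
ft_force: [1.4, -0.3, -1.1]
grip_width: 0.245
time: 59.35
position: [0.4365, 0.2495, 0.2483]
tool_rot: [-3.139, -0.005, 0.001]
ft_force: [-1.3, 0.5, -2.2]
grip_width: 0.247
59.35 [0.4365 0.2495 0.2483] [[1.0, 0.003, -0.0], [0.003, -1.0, 0.003], [-0.0, -0.003, -1.0]] [-1.3  0.5 -2.2] 0.2471284778136326 [-1.06 -0.01  0.49  1.81  0.    1.34 -2.14]
blue [201, 146, 35, 34, 576] [217.8 162.7] [0.6596 0.2468 0.01  ]
blue [338, 160, 35, 34, 575] [355.2 176.8] [ 0.6233 -0.252   0.01  ]
blue [371, 219, 34, 35, 586] [387.5 236.6] [ 0.411  -0.3727  0.01  ]
blue [504, 297, 8, 87, 611] [508. 340.] [ 0.0529 -0.8064  0.01  ]
blue [22, 372, 16, 11, 119] [ 27.8 375.7] [-0.1135  0.877   0.01  ]
cake [208, 153, 20, 20, 319] [217.4 162.2] [0.6585 0.2479 0.018 ]
cake [345, 167, 20, 20, 318] [354.7 176.3] [ 0.6224 -0.2486  0.018 ]
cake [377, 226, 20, 20, 322] [386.9 235.7] [ 0.4128 -0.367   0.018 ]
cake [229, 245, 18, 25, 219] [238.8 256.1] [0.3219 0.1651 0.018 ]
cake [24, 330, 5, 26, 112] [ 26.  342.4] [0.0061 0.8929 0.018 ]
shift first [ -9.8 340.5  87.7]
turn [-1.400e-01  3.000e-02 -9.232e+01] shift if turned first [-339.7  -23.8   88.1]
```

All three cakes are centred on their plates: (217.4,162.2) against (217.8,162.7) for the last. I carry the turner back to the mat.

```bash
python3 -m inch '[[[0,15,0],[0,0,0]],[[-1,30,0],[0,0,0]],[[-1,35,0],[0,0,0]],[[-1,35,5],[0,0,0]],[[-1,35,8],[0,0,0]],[[-1,35,8],[0,0,0]],[[-1,35,8],[0,0,0]],[[-1,35,8],[0,0,0]],[[-1,30,8],[0,0,0]],[[-1,25,5],[0,0,0]]]'
python3 -m inch '[[[-1,20,5],[0,0,0]],[[0,10,0],[0,0,-3]],[[0,0,0],[0,0,-8]],[[0,0,0],[0,0,-8]],[[0,0,0],[0,0,-8]],[[0,0,0],[0,0,-8]],[[0,0,0],[0,0,-8]],[[0,0,0],[0,0,-8]],[[0,0,0],[0,0,-8]],[[0,0,0],[0,0,-8]]]'
python3 -m inch '[[[0,0,0],[0,0,-8]],[[0,0,0],[0,0,-8]],[[0,0,0],[0,0,-6]],[[0,0,0],[0,0,-3.3]],[[0,0,0],[0,0,0]],[[0,0,5],[0,0,0]],[[0,0,10],[0,0,0]],[[0,0,10],[0,0,0]],[[0,0,5],[0,0,0]],[[0,0,0],[0,0,0]]]'
python3 -c "
from h import *
show()
plan([.4286,-.0917,.0606],92.4)"
```

```text
time: 60.45
position: [0.4291, -0.0655, 0.197]
tool_rot: [3.141, -0.01, -0.004]
ft_force: [0.0, 0.8, -1.3]
grip_width: 0.247
time: 61.45
position: [0.4285, -0.0938, 0.1926]
tool_rot: [-2.619, -1.735, 0.004]
ft_force: [0.2, -0.5, -1.7]
grip_width: 0.247
time: 62.45
position: [0.428, -0.0913, 0.1616]
tool_rot: [-2.177, -2.263, 0.003]
ft_force: [-0.7, 0.4, -0.6]
grip_width: 0.254
62.45 [ 0.428  -0.0913  0.1616] [[-0.039, 0.999, -0.002], [0.999, 0.039, -0.0], [-0.0, -0.002, -1.0]] [-0.7  0.4 -0.6] 0.2539730811650846 [-0.99 -0.24  1.04  2.08  0.22  1.2  -0.01]
shift first [ -0.4   0.8 101. ]
turn [-0.13  0.01 -0.18] shift if turned first [ -0.5   0.6 101. ]
```

```bash
python3 -m inch '[[[0,0,8],[-0.1,0,-0.2]],[[0,0.6,15],[0,0,0]],[[0,0,18],[0,0,0]],[[0,0,18],[0,0,0]],[[0,0,15],[0,0,0]],[[0,0,12],[0,0,0]],[[0,0,8],[0,0,0]],[[0,0,4],[0,0,0]],[[0,0,1],[0,0,0]],[[0,0,0],[0,0,0]]]'
python3 -c "
from h import *
show()
plan([.4286,-.0917,.0606],92.4)"
```

```text
time: 63.45
position: [0.4299, -0.0912, 0.0639]
tool_rot: [2.173, 2.267, 0.003]
ft_force: [1.2, -0.1, -1.5]
grip_width: 0.247
63.45 [ 0.4299 -0.0912  0.0639] [[-0.042, 0.999, 0.002], [0.999, 0.042, 0.0], [0.0, 0.002, -1.0]] [ 1.2 -0.1 -1.5] 0.247146444213492 [-1.    0.05  1.19  2.18 -0.06  0.94  0.27]
shift first [-0.4 -1.3  3.3]
turn [ 0.13 -0.01  0.03] shift if turned first [-0.4 -1.3  3.3]
```

```bash
python3 -m inch '[[[0,-0.6,1],[0,0,0]],[[0,-0.6,1],[0,0,0]],[[0,0,0.7],[0,0,0]],[[0,0,0.5],[0,0,0]],[[0,0,0],[0,0,0]],[[0,0,0],[0,0,0]],[[0,0,0],[0,0,0]],[[0,0,0],[0,0,0]],[[0,0,0],[0,0,0]],[[0,0,0],[0,0,0]]]'
python3 -c "
from h import *
show()"
```

```text
time: 64.45
position: [0.4286, -0.0912, 0.0606]
tool_rot: [2.173, 2.267, 0.003]
ft_force: [0.3, 0.6, 1.2]
grip_width: 0.251
64.45 [ 0.4286 -0.0912  0.0606] [[-0.042, 0.999, 0.002], [0.999, 0.042, 0.001], [0.0, 0.002, -1.0]] [0.3 0.6 1.2] 0.25064734297316593 [-1.    0.06  1.19  2.19 -0.07  0.93  0.28]
```

On the mat (contact force about +2.8 N relative to carrying). I release, with a partial opening so the fingers stay clear, and rise.

```bash
python3 -m inch '[[[0,0,0],[0,0,0]],[[0,0,0],[0,0,0]],[[0,0,0],[0,0,0]],[[0,0,0],[0,0,0]],[[0,0,0],[0,0,0]],[[0,0,0],[0,0,0]],[[0,0,0],[0,0,0]],[[0,0,0],[0,0,0]],[[0,0,0],[0,0,0]],[[0,0,0],[0,0,0]]]' 0.4
python3 -m inch '[[[0,0,-5],[0,0,0]],[[0,0,-15],[0,0,0]],[[0,0,-20],[0,0,0]],[[0,0,-25],[0,0,0]],[[0,0,-25],[0,0,0]],[[0,0,-20],[0,0,0]],[[0,-10,-15],[0,0,0]],[[-15,0,-15],[0,0,0]],[[-30,0,-10],[0,0,0]],[[-40,0,-5],[0,0,0]]]'
python3 -m inch '[[[-40,0,0],[0,0,0]],[[-40,0,0],[0,0,0]],[[-40,0,0],[0,0,0]],[[-40,0,0],[0,0,0]],[[-30,0,0],[0,0,0]],[[-15,0,0],[0,0,0]],[[0,0,0],[0,0,0]],[[0,0,0],[0,0,0]],[[0,0,0],[0,0,0]],[[0,0,0],[0,0,0]]]'
python3 -c "
from h import *
show()
blobs('top','blue',100,1500,.01);blobs('top','cake',100,600)
snap('top','t9.png',crop=(130,90,430,270),s=2.6)"
```

```text
time: 65.45
position: [0.4284, -0.0912, 0.0605]
tool_rot: [2.173, 2.267, 0.003]
ft_force: [0.6, 0.3, -0.8]
grip_width: 0.601
time: 66.45
position: [0.4224, -0.1768, 0.2167]
tool_rot: [2.169, 2.27, 0.006]
ft_force: [0.8, -1.2, -0.5]
grip_width: 0.602
time: 67.45
position: [0.4312, -0.38, 0.2156]
tool_rot: [2.171, 2.27, 0.005]
ft_force: [-1.2, -0.1, -0.2]
grip_width: 0.6
67.45 [ 0.4312 -0.38    0.2156] [[-0.045, 0.999, 0.003], [0.999, 0.045, 0.002], [0.002, 0.003, -1.0]] [-1.2 -0.1 -0.2] 0.6004153733931838 [-0.3   0.33  1.19  1.71 -0.32  1.32  0.99]
blue [201, 146, 35, 34, 578] [217.8 162.7] [0.6596 0.2468 0.01  ]
blue [338, 160, 35, 34, 577] [355.2 176.8] [ 0.6233 -0.252   0.01  ]
blue [171, 206, 35, 36, 599] [187.5 224.1] [0.4361 0.3465 0.01  ]
blue [371, 219, 32, 35, 544] [386.5 236.4] [ 0.4109 -0.3691  0.01  ]
blue [504, 310, 8, 74, 525] [507.9 346.2] [ 0.0301 -0.8062  0.01  ]
blue [22, 372, 15, 11, 113] [ 27.7 375.9] [-0.1135  0.8787  0.01  ]
cake [208, 153, 20, 20, 320] [217.4 162.3] [0.6585 0.2479 0.018 ]
cake [345, 167, 20, 20, 316] [354.7 176.3] [ 0.6224 -0.2486  0.018 ]
cake [179, 213, 20, 21, 326] [188.5 223.1] [0.4379 0.3437 0.018 ]
cake [294, 219, 35, 8, 250] [311.1 222.4] [ 0.4518 -0.0944  0.018 ]
cake [258, 220, 12, 23, 260] [263.7 230.7] [0.4168 0.0751 0.018 ]
cake [377, 226, 20, 20, 323] [386.9 235.7] [ 0.4128 -0.367   0.018 ]
cake [295, 232, 34, 10, 298] [311.3 236.7] [ 0.4018 -0.0973  0.018 ]
cake [24, 311, 7, 34, 146] [ 27.  327.6] [0.0576 0.8926 0.018 ]
```

View pics/t9.png

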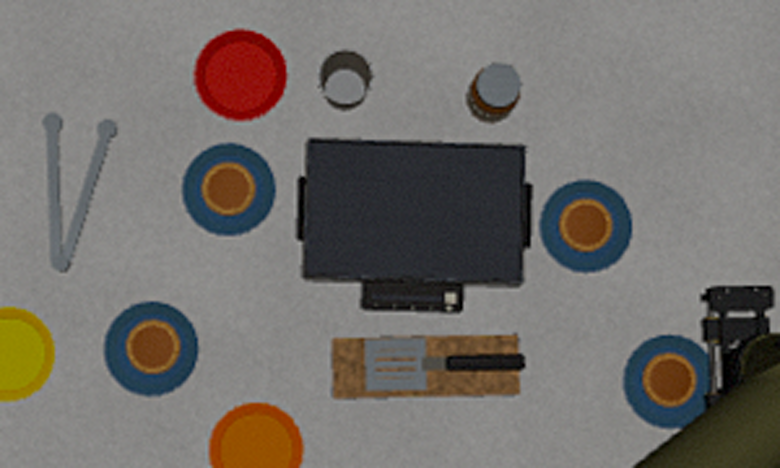

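Top view: all four blue plates carry centred cakes at (229,189), (586,225), (152,347) and (669,380). The griddle is empty, the lever tab (452,298) is at the off end and the turner lies on its mat at (440,362). Cup, jar, tongs and look-alikes appear unmoved. I hand in.

```bash
python3 -c "
from h import *
d=np.load('pics/top.npy',allow_pickle=True).item(); print(px2w(d,130+452/2.6,90+298/2.6,.067))
close_job()"
```

```text
[ 0.51276878 -0.06282087  0.067     ]
the job is handed in; nothing more can be done
```

The job is handed in, after about 68 s of robot time.

- **Lever:** I pushed it to its right-hand stop first. It stalled there while the force rose to 11 N. The last top view puts the tab at y = -0.063, where the off end was expected at about -0.061.
- **Cakes:** I moved all three griddle cakes with the turner onto the three empty blue plates, so no spare was left on the griddle. The left plate was knocked aside during the run, so I used its new position. The final top view shows each of these cakes within about 3–4 mm of its plate's centre. The cake that was already served has not moved.
- **Turner:** It was lowered in its starting position and lies flat on the cork mat.
- **Bystanders:** Cup, jar, tongs and the red, orange and yellow look-alike plates look unmoved in the final picture. I did not measure them again.

No check failed or disagreed. Two things differed from expectation: the plates are blue rather than white as described, and the cakes left the blade only when tilted past 20°. I viewed 15 pictures, one over the budget of 14.

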